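Cap the camera heads and close them up in their case

ROBOT

A 7-joint arm with a two-finger parallel gripper is mounted at the origin on a cart in front of the work surface, level with it; the furniture and walls round the work are solid. World frame = base frame: x ahead of the robot, y to its left, z up, the work surface at z = 0. Lengths are in m, angles in degrees, forces in N, time in s.
With the tool pointing down it reaches from about 0.425 to 0.875 m from the base axis. Payload 4.7 kg.
Tool frame: the origin (TCP) lies midway between the tips of the shut fingers; the grasp point (between the pads) lies 19 mm behind it (env.grip_point_offset is the distance from the TCP to the grasp point, in m); z points along the fingers, y is the line along which they close (so a half turn about z gives the same grasp; the last joint's range is limited). The gripper opens to 87 mm and grips with 3 to 60 N. Pads are 19 mm wide; open, the fingers measure 117 mm over their backs; the gripper's body (75 mm by 190 mm) begins 51 mm behind the grasp point.
Start: joints at [-68.635, 18.392, -4.016, 83.108, 1.295, 78.541, -3.26], TCP at [0.228, 0.609, 0.223] pointing down, gripper open.
Joint ranges: [-163.93, 163.93], [-17.29, 119.83], [-79.2, 71.16], [3.27, 140.29], [-89.18, 269.18], [5.43, 117.66], [-154.24, 154.24]. Speed limits (degrees/s): [147.25, 147.25, 180, 180, 180, 180, 180].

INTERFACE

Orientations are given as [roll, pitch, yaw] about the fixed x, y, z axes, in that order (R = Rz(yaw) Ry(pitch) Rx(roll)).
In Python, from cell import env gives the robot as it stands.
- The arm moves only by the shell command python3 -m jog 'ROWS' [FORCE]. ROWS is JSON, a list of rows, each a list of 7 numbers: the shift along the tool's x, y, z in m, then the turn, a rotation vector about the tool's x, y, z in rad, then the finger opening in m, from 0 to 0.087. A call has 1 to 12 rows; each row shifts and turns the commanded pose from where the row before left it, along the tool's axes as they then stand; what a row does not reach is not made up. A row lasts 1/12 s, in which the tool goes at most 41.7 mm and 7.16 degrees, less where a joint would pass 70% of its speed; a pose out of reach is approached as far as the arm can. A call is refused whole if a number of a shift passes 0.0417 or a number of a turn 0.125, either way. A call with a gripper value outside its range is refused whole. The fingers move at their own pace and stop on an object; FORCE is the grip in N (left out, the last holds). Time passes only in rows, so rows that do not move let the fingers close. It gives the time, the measured TCP pose, the force, the opening and the grip force at its end, in the units of the state.
- env.get_obs(): the state, without advancing time (a new reading comes with each control period).
- env.read_camera(name): name is "scene" or "top" or "wrist"; returns the picture (480x640x3 uint8, blue, green, red); there is no depth.
- env.get_calibration(name): a dict with "fov_y" (degrees; the focal length in pixels is half the picture's height over the tangent of half this angle, whatever the lens; pixels are square), "cx", "cy" (the principal point, pixels), "pose" (4x4, takes a point from camera to world coordinates). Camera axes: x right, y up, looking along -z (the intrinsics and any distortion apply to the point x, -y, -z); pixel columns grow to the right and rows downward; lengths in m; the calibration is good to about 2 mm. A picture is of the moment at which its call begins: read the wrist's pose just before it. get_calibration takes no time and is no camera call; for the wrist camera it gives the pose at the moment of the call.
- env.sign_off(): hands the job in; it is judged then, once.
The state is a dict: "time_s": time; "qpos": joint angles; "joint_velocities": joint speeds; "effort": joint torques, N m; "tool_pos": TCP position; "tool_rot": TCP orientation; "force": force on the tool from outside, world axes, zero at the start; "wrist_torque": the same for the moment, N m; "grip_width": finger opening in m; "grasp_force": force on a finger pad.
Only numpy, scipy, OpenCV 4.12 (cv2) and the standard library are available. Lean on these libraries where they do the work, as an engineer would, in place of code of your own. Each camera call takes 0.05 s, during which the arm holds its last target. There are 200 camera calls.

TASK

The cleaned camera heads on the bench are going out: close every lens with one of the black pinch caps (squeeze its two red tabs together, fit the cap squarely in the lens rim and let the tabs spring out under it, so that the cap sits flush and locked) and stand each capped head upright, fully down in a foam pocket of its own in the case. If a cap is left over, lay it in the empty pocket so that the set stays together. When everything is in, lower the lid gently until it is fully shut, without letting it fall or slam; do not shove the pliers, memory stick, relay or tins about.

Things in the scene. Friction and masses are not known exactly. Their poses are not given: they have to be found in the camera images.
- head_0: camera head, may be absent, 0.3 kg: blue cube 50 x 50 x 40 mm (grip its sides), on it a black lens barrel 49 mm across up to 64 mm. Origin: centre of underside, z up out of the lens, x and y square to the cube's sides. The barrel's open rim is a lip 41 mm wide inside, 60 to 64 mm up; below it a groove 47 mm wide; glass at 47 mm
- head_1: camera head, may be absent, 0.3 kg: blue cube 50 x 50 x 40 mm (grip its sides), on it a black lens barrel 49 mm across up to 64 mm. Origin: centre of underside, z up out of the lens, x and y square to the cube's sides. The barrel's open rim is a lip 41 mm wide inside, 60 to 64 mm up; below it a groove 47 mm wide; glass at 47 mm
- head_2: camera head, may be absent, 0.3 kg: blue cube 50 x 50 x 40 mm (grip its sides), on it a black lens barrel 49 mm across up to 64 mm. Origin: centre of underside, z up out of the lens, x and y square to the cube's sides. The barrel's open rim is a lip 41 mm wide inside, 60 to 64 mm up; below it a groove 47 mm wide; glass at 47 mm
- cap_0: pinch cap, 30 g, fits any head. Black disc 49 mm across, 8 to 10.5 mm above the origin (centre of the foot of the plug below it; plug 37 mm across, 33 at the foot); z up out of its face. Red tabs on its +y and -y side, 14 mm wide in x, 10.5 to 24.5 mm up, outer faces 28 mm apart when free. Locked in a lens: disc on the rim, origin 56 mm above the head's, tabs free
- cap_0_tab_l (a joint): travel inward of the +y tab of cap_0, m: 0 free (sprung out), 0.0045 fully in (both in: 19 mm over their outer faces); spring 2 N when free, 6 N fully in. Its catch under the disc (0 to 3.4 mm above the origin) reaches 23 mm from the axis when free, too wide for the rim, and 18.5 mm fully in, then cap and rim have 1.5 mm to spare all round
- cap_0_tab_r (a joint): travel inward of the -y tab of cap_0, m: 0 free (sprung out), 0.0045 fully in (both in: 19 mm over their outer faces); spring 2 N when free, 6 N fully in. Its catch under the disc (0 to 3.4 mm above the origin) reaches 23 mm from the axis when free, too wide for the rim, and 18.5 mm fully in, then cap and rim have 1.5 mm to spare all round
- cap_1: pinch cap, 30 g, fits any head. Black disc 49 mm across, 8 to 10.5 mm above the origin (centre of the foot of the plug below it; plug 37 mm across, 33 at the foot); z up out of its face. Red tabs on its +y and -y side, 14 mm wide in x, 10.5 to 24.5 mm up, outer faces 28 mm apart when free. Locked in a lens: disc on the rim, origin 56 mm above the head's, tabs free
- cap_1_tab_l (a joint): travel inward of the +y tab of cap_1, m: 0 free (sprung out), 0.0045 fully in (both in: 19 mm over their outer faces); spring 2 N when free, 6 N fully in. Its catch under the disc (0 to 3.4 mm above the origin) reaches 23 mm from the axis when free, too wide for the rim, and 18.5 mm fully in, then cap and rim have 1.5 mm to spare all round
- cap_1_tab_r (a joint): travel inward of the -y tab of cap_1, m: 0 free (sprung out), 0.0045 fully in (both in: 19 mm over their outer faces); spring 2 N when free, 6 N fully in. Its catch under the disc (0 to 3.4 mm above the origin) reaches 23 mm from the axis when free, too wide for the rim, and 18.5 mm fully in, then cap and rim have 1.5 mm to spare all round
- cap_2: pinch cap, 30 g, fits any head. Black disc 49 mm across, 8 to 10.5 mm above the origin (centre of the foot of the plug below it; plug 37 mm across, 33 at the foot); z up out of its face. Red tabs on its +y and -y side, 14 mm wide in x, 10.5 to 24.5 mm up, outer faces 28 mm apart when free. Locked in a lens: disc on the rim, origin 56 mm above the head's, tabs free
- cap_2_tab_l (a joint): travel inward of the +y tab of cap_2, m: 0 free (sprung out), 0.0045 fully in (both in: 19 mm over their outer faces); spring 2 N when free, 6 N fully in. Its catch under the disc (0 to 3.4 mm above the origin) reaches 23 mm from the axis when free, too wide for the rim, and 18.5 mm fully in, then cap and rim have 1.5 mm to spare all round
- cap_2_tab_r (a joint): travel inward of the -y tab of cap_2, m: 0 free (sprung out), 0.0045 fully in (both in: 19 mm over their outer faces); spring 2 N when free, 6 N fully in. Its catch under the disc (0 to 3.4 mm above the origin) reaches 23 mm from the axis when free, too wide for the rim, and 18.5 mm fully in, then cap and rim have 1.5 mm to spare all round
- case: foam-lined case, fixed: 112 mm deep (its x), 272 mm wide (y), walls 4 mm thick, 58 mm tall; origin: centre of underside; -x is the front, turned to the robot; lid hinged on the rear top edge. In the grey foam three square pockets in a row along y, 60 x 60 mm, square to the case, 82 mm apart; orange pocket floors 10 mm above the bench, foam top 22 mm
- pocket_0 (a point): centre of a pocket's floor in the foam, 10 mm above the bench; axes of the case; room for one head (or a spare cap)
- pocket_1 (a point): centre of a pocket's floor in the foam, 10 mm above the bench; axes of the case; room for one head (or a spare cap)
- pocket_2 (a point): centre of a pocket's floor in the foam, 10 mm above the bench; axes of the case; room for one head (or a spare cap)
- case_lid (a joint): angle of the lid, rad: 0 shut, up to 1.75 open, leaning back against its stop; beyond about 1 it falls open, below that it falls shut unless it is held. Shell 42 mm deep, 0.3 kg, slight hinge friction
- lid_handle (a point): middle of the lid's handle bar, a steel bar 10 mm thick along the case's y, its straight part 88 mm long, 35 mm off the lid's front face (147 mm in front of the hinge line and 21 mm above it when shut, so 79 mm above the bench); it stands up above the lid when the lid is open
- lid_hinge (a point): middle of the hinge line of the lid, which runs along the case's y, 58 mm above the bench
- long_nose_pliers: blue-handled long-nose pliers, 51 x 169 x 12 mm; bystander, to be left where it is. Origin at the centre of its underside
- usb_stick: black memory stick, 18 x 54 x 9 mm; bystander, to be left where it is. Origin at the centre of its underside
- relay_box: small orange relay, 22 x 28 x 34 mm; bystander, to be left where it is. Origin at the centre of its underside
- fuse_tin: flat tin with a red lid, 52 x 82 x 27 mm; bystander, to be left where it is. Origin at the centre of its underside
- tip_tin: round tip-cleaner tin with brass wool, 57 mm across, 34 mm tall; bystander, to be left where it is. Origin at the centre of its underside
Mind the look-alikes: they are no part of the job. What is shaped like the cap_1 but purple is not meant.

How it is judged:
By the outcome, as a careful person would: the job done as asked, in the order asked, and still so for the second after the job is handed in, with the robot touching nothing.
Of head_0, head_1, head_2 only 2 to 3 are there at a start; the rules pass over those that are not, and their reading is None.
At some moment in a run one of head_0, head_1, head_2, cap_0, cap_1, cap_2 may be knocked a few centimetres aside while the robot is not near it.
It also fails if it takes over 210 s, if anything falls off the work surface, if the arm or the gripper's body presses on something with over 40 N, if the wrist force passes 120 N, or if a joint passes its speed limit or range.

## Working session

There is one attempt and no reset: what is moved stays moved. The work goes in short steps, Python scripts to look and compute and a shell command to move; the robot and the scene stay as the last step left them, time stands still between calls to the robot, and variables do not carry over. Pictures are saved under pics/ and viewed, at most 14 in all, crops included, and the job is handed in when it is done.

```bash
ls; mkdir -p pics
python3 - <<'E'
from cell import env
import cv2
for n in("scene","top","wrist"):
    c=env.get_calibration(n);im=env.read_camera(n);cv2.imwrite(f"pics/{n}0.png",im);print(n,{k:(v.tolist() if hasattr(v,'tolist') else v) for k,v in c.items()})
print(env.get_obs(),env.grip_point_offset)
E
```

```text
pics
scene {'fov_y': 45.77977522719239, 'cx': 325.7734040716204, 'cy': 240.2422030952596, 'pose': [[-0.5914091229482171, 0.4449509755018016, -0.6724982369446152, -0.42414954057678206], [-0.8061121584674074, -0.305074828404215, 0.5070626559362819, 0.7649273913170892], [0.02045573916136748, 0.8419904859760197, 0.5391044279740504, 0.8768946309198791], [0.0, 0.0, 0.0, 1.0]]}
top {'fov_y': 49.851132574137274, 'cx': 316.2250684846916, 'cy': 244.11138116926818, 'pose': [[0.018905938716995568, 0.9808498785926572, -0.1938455084493818, 0.35094963809093194], [-0.9994038580022981, 0.024141195517805313, 0.02468058526643494, 0.05385696924455574], [0.02888761138190331, 0.19326333936818244, 0.9807215647496018, 1.1998410747351584], [0.0, 0.0, 0.0, 1.0]]}
wrist {'fov_y': 63.02054267426005, 'cx': 317.00957602079933, 'cy': 247.3773622945627, 'pose': [[0.3516046628088529, -0.9055735091844304, -0.23729892657673174, 0.16326453416633938], [0.9361447503745691, 0.33939477532959617, 0.0918922892581791, 0.6342072411774935], [-0.00267720697905583, -0.25445590176368343, 0.9670806722401303, 0.3829932959067971], [0.0, 0.0, 0.0, 1.0]]}
{'time_s': 0.15, 'qpos': array([-68.63555326,  18.42745355,  -4.01562992,  83.15903875,
         1.29529336,  78.54050352,  -3.26076259]), 'joint_velocities': array([-0.05377431, -0.06008059,  0.01637302, -0.3103657 , -0.01375373,
       -0.10868962,  0.012407  ]), 'effort': array([-5.22178980e-04, -4.91795254e+01, -4.04926892e-01, -3.12882113e+01,
       -6.40068389e-02,  4.03871387e-02,  1.08452571e-04]), 'tool_pos': array([0.22813469, 0.60820491, 0.22173206]), 'tool_rot': array([-1.79918237e+02,  5.33792128e-03,  1.59444344e+02]), 'force': array([-1.27651992, -0.65937402, -0.33311405]), 'wrist_torque': array([-0.06095023,  0.09392452,  0.01363813]), 'grasp_force': 0.0, 'grip_width': 0.08683551635809957} 0.0187
```

View pics/top0.png

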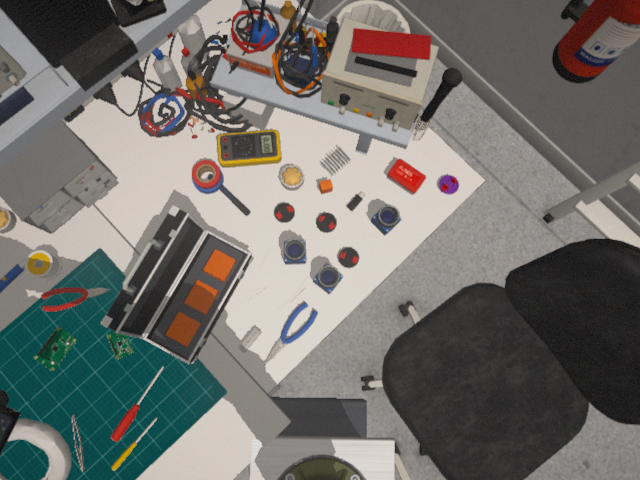

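View pics/scene0.png

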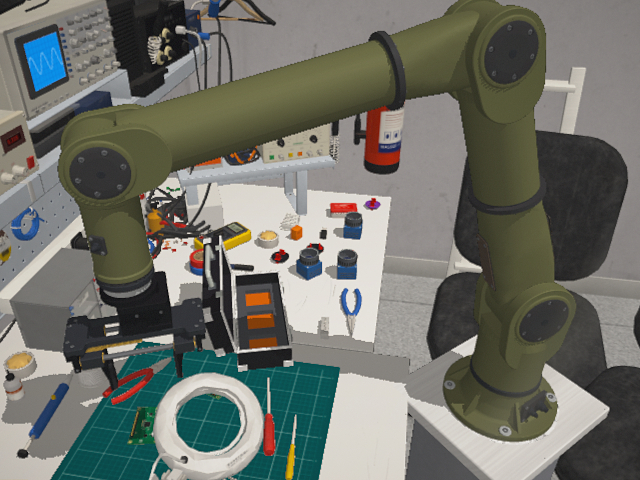

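The top view shows the open case around (190,290), heads at (293,251), (327,277) and (385,219), and caps at (284,212), (326,222) and (348,257). The possible confusions are the purple cap at (448,184), the tip tin (291,176), the fuse tin (406,176) and the red tape at (207,176). I choose the three caps with black discs and red tabs, and check them in an enlarged crop.

```bash
cat > h.py <<'E'
import numpy as np,cv2
from cell import env
def ray(n,u,v,z,c=None):
    c=c or env.get_calibration(n);f=240/np.tan(np.radians(c["fov_y"]/2));P=np.array(c["pose"])
    d=P[:3,:3]@np.array([(u-c["cx"])/f,-(v-c["cy"])/f,-1]);o=P[:3,3];return (o+d*(z-o[2])/d[2])
def proj(n,p,c=None):
    c=c or env.get_calibration(n);f=240/np.tan(np.radians(c["fov_y"]/2));P=np.array(c["pose"])
    q=P[:3,:3].T@(np.array(p)-P[:3,3]);return np.array([c["cx"]-f*q[0]/q[2],c["cy"]+f*q[1]/q[2]])
E
python3 - <<'E'
from h import *
im=cv2.imread("pics/top0.png")
cv2.imwrite("pics/crop1.png",cv2.resize(im[190:300,255:410],None,fx=5,fy=5,interpolation=cv2.INTER_CUBIC))
cv2.imwrite("pics/crop2.png",cv2.resize(im[200:368,95:260],None,fx=3.5,fy=3.5,interpolation=cv2.INTER_CUBIC))
for n,u,v,z in [("capA",284,212,.0105),("capB",326,222,.0105),("capC",348,257,.0105),("hA",293.5,249,.064),("hB",327,274,.064),("hC",386,216,.064)]:print(n,ray("top",u,v,z).round(4))
E
```

```text
capA [0.6618 0.1019 0.0105]
capB [0.64   0.0018 0.0105]
capC [ 0.5571 -0.0511  0.0105]
hA [0.5631 0.0759 0.064 ]
hB [5.085e-01 1.000e-04 6.400e-02]
hC [ 0.6446 -0.1323  0.064 ]
```

View pics/crop1.png

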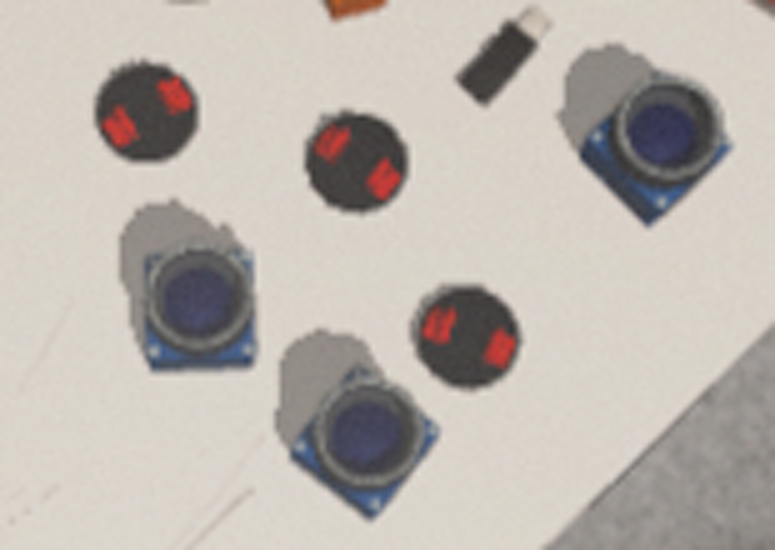

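View pics/crop2.png

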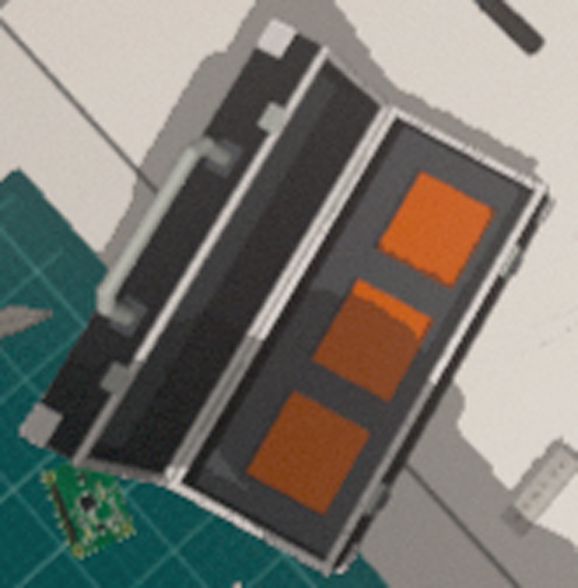

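The crop confirms black caps with red tabs at crop (147,111), (357,162) and (467,336), all lying plug down. The head rims are at (202,298), (368,432) and (665,128). The second crop shows three empty orange pockets at (436,228), (371,340) and (308,453), with the lid open on the left.

Run:
```python
from h import *
a=lambda x,y,z:ray("top",255+x/5-.4,190+y/5-.4,z)
b=lambda x,y,z:ray("top",95+x/3.5-.36,200+y/3.5-.36,z)
def ang(p,q): d=q-p;return np.degrees(np.arctan2(d[1],d[0])).round(1)
for n,c,t1,t2 in [("A",(147,111),(120,127),(175,95)),("B",(357,162),(332,142),(385,180)),("C",(467,336),(439,324),(500,349))]:
    p,q=a(*t1,.0245),a(*t2,.0245);print("cap",n,a(*c,.0095)[:2].round(4),"tabmid",((p+q)/2)[:2].round(4),"tabline",ang(p,q))
for n,c in [("A",(202,298)),("B",(368,432)),("C",(665,128))]:print("head",n,a(*c,.064)[:2].round(4))
print("headA edge",ang(a(150,370,.04),a(255,367,.04)),"B",ang(a(292,455,.04),a(370,518,.04)),ang(a(370,518,.04),a(438,432,.04)),"C",ang(a(582,150,.04),a(648,225,.04)),ang(a(648,225,.04),a(731,147,.04)))
for c in [(436,228),(371,340),(308,453)]:print("pocket",b(*c,.01)[:2].round(4))
print("pocket line",ang(b(308,453,.01),b(436,228,.01)))
f1,f2,r1,r2=b(548,188,.058),b(335,570,.058),b(385,110,.058),b(178,480,.058)
print("case front",f1[:2],f2[:2],"hinge",r1[:2],r2[:2],ang(f2,f1),ang(r2,r1),"ctr",((f1+f2+r1+r2)/4)[:2])
print("handle",b(190,150,.20),b(108,295,.20))
```

```text
cap A [0.6626 0.1019] tabmid [0.6586 0.1011] tabline -57.4
cap B [0.6402 0.0017] tabmid [0.6371 0.0017] tabline -125.1
cap C [ 0.5578 -0.0511] tabmid [ 0.555 -0.051] tabline -111.3
head A [0.5627 0.0725]
head B [ 0.5041 -0.0026]
head C [ 0.6465 -0.136 ]
headA edge -87.0 B -127.8 -37.4 C -138.8 -45.7
pocket [0.5318 0.2479]
pocket [0.4568 0.2861]
pocket [0.3831 0.322 ]
pocket line -26.5
case front [0.55197695 0.17026109] [0.31155167 0.2899237 ] hinge [0.60038087 0.2769385 ] [0.36385717 0.38960909] -26.5 -25.5 ctr [0.45694166 0.2816831 ]
handle [0.54373503 0.35614476 0.2       ] [0.46148131 0.39421818 0.2       ]
```

```bash
cat >> h.py <<'E'
from scipy.spatial.transform import Rotation as Ro
def plan(x,y,z,yaw,step=.035,rp=True):
    """print turn (about tool z) then shift in the tool axes after the turn"""
    o=env.get_obs();R=Ro.from_euler("xyz",o["tool_rot"],degrees=True)
    T=Ro.from_euler("xyz",[180,0,yaw],degrees=True)
    rv=(R.inv()*T).as_rotvec();d=T.inv().apply(np.array([x,y,z])-o["tool_pos"])
    n=max(1,int(np.ceil(np.linalg.norm(d)/step)));m=max(1,int(np.ceil(np.abs(rv).max()/.12)))
    print("t %.2f pos %s rot %s q7 %.0f w %.4f gf %.1f F %s"%(o["time_s"],o["tool_pos"].round(4),o["tool_rot"].round(1),o["qpos"][6],o["grip_width"],o["grasp_force"],o["force"].round(1)))
    print(" turn %d x %s | shift %d x %s total %s"%(m,(rv/m).round(4),n,(d/n).round(4),d.round(4)))
E
python3 -m jog '[[0,0,-0.025,0,0,0,0.087],[0,0,-0.025,0,0,0,0.087],[0,0,0,0,0,0.115,0.075],[0,0,0,0,0,0.115,0.075],[0,0,0,0,0,0.115,0.075],[0,0,0,0,0,0.115,0.075],[0,0,0,0,0,0.115,0.075],[0,0,0,0,0,0.115,0.075],[0,0,0,0,0,0.115,0.075],[0,0,0,0,0,0.115,0.075],[0,0,0,0,0,0.115,0.075],[0,0,0,0,0,0.115,0.075]]' 10
python3 -c "
from h import *
plan(.5627,.0725,.27,93)"
```

```text
time_s: 1.15
tool_pos: [0.2282, 0.6084, 0.2721]
tool_rot: [-180.0, 0.0, 93.2]
force: [0.2, 0.3, -0.7]
grip_width: 0.0753
grasp_force: 0.0
t 1.15 pos [0.2282 0.6084 0.2721] rot [-180.     0.    93.2] q7 -68 w 0.0753 gf 0.0 F [ 0.2  0.3 -0.7]
 turn 1 x [-0.0003  0.0007  0.004 ] | shift 19 x [-0.0291  0.0161  0.0001] total [-0.5527  0.306   0.0021]
```

```bash
python3 -m jog '[[-0.0291,0.0161,0,0,0,0,0.075],[-0.0291,0.0161,0,0,0,0,0.075],[-0.0291,0.0161,0,0,0,0,0.075],[-0.0291,0.0161,0,0,0,0,0.075],[-0.0291,0.0161,0,0,0,0,0.075],[-0.0291,0.0161,0,0,0,0,0.075],[-0.0291,0.0161,0,0,0,0,0.075],[-0.0291,0.0161,0,0,0,0,0.075],[-0.0291,0.0161,0,0,0,0,0.075],[-0.0291,0.0161,0,0,0,0,0.075],[-0.0291,0.0161,0,0,0,0,0.075],[-0.0291,0.0161,0,0,0,0,0.075]]'
python3 -m jog '[[-0.0291,0.0161,0,0,0,0,0.075],[-0.0291,0.0161,0,0,0,0,0.075],[-0.0291,0.0161,0,0,0,0,0.075],[-0.0291,0.0161,0,0,0,0,0.075],[-0.0291,0.0161,0,0,0,0,0.075],[-0.0291,0.0161,0,0,0,0,0.075],[-0.0291,0.0161,0,0,0,0,0.075],[0,0,0,0,0,0,0.075],[0,0,0,0,0,0,0.075]]'
python3 -c "
from h import *
plan(.5627,.0725,.016,93)
cv2.imwrite('pics/w1.png',env.read_camera('wrist'))
for p in [(.5627,.0725,.064),(.5041,-.0026,.064),(.6615,.1015,.0105),(.6395,.0017,.0105),(.557,-.051,.0105)]: print(proj('wrist',p).round(0))
"
```

```text
time_s: 2.15
tool_pos: [0.4432, 0.2704, 0.2725]
tool_rot: [-180.0, -0.0, 93.6]
force: [0.9, 1.1, 0.3]
grip_width: 0.0752
grasp_force: 0.0
time_s: 2.9
tool_pos: [0.5683, 0.0731, 0.2722]
tool_rot: [-180.0, 0.1, 93.3]
force: [-0.0, 0.3, -0.0]
grip_width: 0.0751
grasp_force: 0.0
t 2.90 pos [0.5683 0.0731 0.2722] rot [-1.80e+02  1.00e-01  9.33e+01] q7 -3 w 0.0751 gf 0.0 F [-0.   0.3 -0. ]
 turn 1 x [-0.0005  0.0009  0.0047] | shift 8 x [-0.     -0.0007  0.032 ] total [-0.0003 -0.0056  0.2562]
[312. 223.]
[250. 293.]
[405. 193.]
[376. 279.]
[302. 317.]
```

View pics/w1.png

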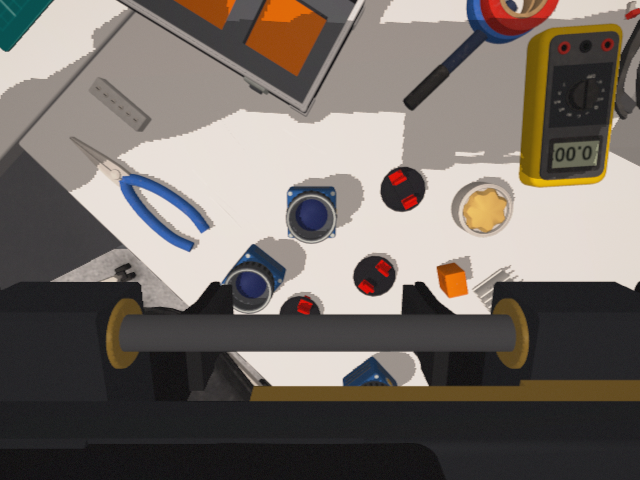

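The wrist view shows head A's rim at (312,218), cap A at (402,189) and cap B at (374,276). Each is about 4 px above its prediction, so the real y is roughly 2 mm larger if I split the error between the two cameras. Next I descend on head A and centre it mechanically.

```bash
python3 -m jog '[[0.0014,-0.0062,0.03,0,0,0,0.075],[0,0,0.035,0,0,0,0.075],[0,0,0.035,0,0,0,0.075],[0,0,0.035,0,0,0,0.075],[0,0,0.035,0,0,0,0.075],[0,0,0.035,0,0,0,0.075],[0,0,0.035,0,0,0,0.075],[0,0,0.014,0,0,0,0.075],[0,0,0,0,0,0,0.075]]'
python3 -m jog '[[0,0,0,0,0,0,0.048],[0,0,0,0,0,0,0.048],[0,0,0,0,0,0,0.048],[0,0,0,0,0,0,0.048],[0,0,0,0,0,0,0.048],[0,0,0,0,0,0,0.048]]' 8
```

```text
time_s: 3.7
tool_pos: [0.5572, 0.0785, 0.0143]
tool_rot: [-179.5, 0.0, 93.7]
force: [-0.7, -0.3, -1.1]
grip_width: 0.075
grasp_force: 0.0
time_s: 4.2
tool_pos: [0.5621, 0.0771, 0.0196]
tool_rot: [179.9, -0.0, 93.6]
force: [0.1, 0.5, 4.5]
grip_width: 0.0499
grasp_force: 8.0
```

```bash
python3 -m jog '[[0,0,0,0,0,0,0.087],[0,0,0,0,0,0,0.087],[0,0,0,0,0,0,0.087],[0,0,0,0,0,0,0.087]]'
python3 -m jog '[[0,0,0,0,0,0.1218,0.087],[0,0,0,0,0,0.1218,0.087],[0,0,0,0,0,0.1218,0.087],[0,0,0,0,0,0.1218,0.087],[0,0,0,0,0,0.1218,0.087],[0,0,0,0,0,0.1218,0.087],[0,0,0,0,0,0.1218,0.087],[0,0,0,0,0,0.1218,0.087],[0,0,0,0,0,0.1218,0.087],[0,0,0,0,0,0.1218,0.087],[0,0,0,0,0,0.1218,0.087],[0,0,0,0,0,0.1218,0.087]]'
python3 -m jog '[[0,0,0,0,0,0.11,0.06],[0,0,0,0,0,0,0.048],[0,0,0,0,0,0,0.048],[0,0,0,0,0,0,0.048],[0,0,0,0,0,0,0.048],[0,0,0,0,0,0,0.048],[0,0,0,0,0,0,0.048]]' 8
python3 -m jog '[[0,0,0,0,0,0,0.048],[0,0,0,0,0,0,0.048],[0,0,0,0,0,0,0.048]]'
python3 -c "
from h import *
plan(.5627,.0725,.016,93)
print(env.get_obs()['wrist_torque'])"
```

```text
time_s: 4.53
tool_pos: [0.5615, 0.0767, 0.0185]
tool_rot: [-180.0, 0.0, 93.5]
force: [0.6, -0.2, 0.0]
grip_width: 0.0688
grasp_force: 0.0
time_s: 5.53
tool_pos: [0.5615, 0.0768, 0.0185]
tool_rot: [-180.0, 0.0, 9.5]
force: [0.1, -0.9, 0.3]
grip_width: 0.087
grasp_force: 0.0
time_s: 6.12
tool_pos: [0.5617, 0.0757, 0.0186]
tool_rot: [179.9, -0.0, 3.5]
force: [0.6, -2.6, -1.0]
grip_width: 0.0513
grasp_force: 1.2
time_s: 6.37
tool_pos: [0.5616, 0.0761, 0.0186]
tool_rot: [180.0, -0.0, 3.5]
force: [0.7, -2.9, 0.2]
grip_width: 0.0501
grasp_force: 8.0
t 6.37 pos [0.5616 0.0761 0.0186] rot [180.   -0.    3.5] q7 -79 w 0.0501 gf 8.0 F [ 0.7 -2.9  0.2]
 turn 14 x [ 0.      0.     -0.1116] | shift 1 x [-0.0037  0.0009  0.0026] total [-0.0037  0.0009  0.0026]
[-0.60577389  0.12033033 -0.00942632]
```

```bash
python3 -m jog '[[0,0,0,0,0,0,0.07],[0,0,0,0,0,0,0.07],[0,0,-0.035,0,0,0,0.07],[0,0,-0.035,0,0,0,0.07],[0,0,0,0,0,-0.1225,0.07],[0,0,0,0,0,-0.1225,0.07],[0,0,0,0,0,-0.1225,0.07],[0,0,0,0,0,-0.1225,0.07],[0,0,0,0,0,-0.1225,0.07],[0,0,0,0,0,-0.1225,0.07],[0,0,0,0,0,-0.1225,0.07],[0,0,0,0,0,-0.1225,0.07]]'
python3 -m jog '[[0,0,0,0,0,-0.1225,0.07],[0,0,0,0,0,-0.1225,0.07],[0,0,0,0,0,-0.1225,0.07],[0,0,0,0,0,-0.1225,0.07],[0,0,0,0,0,-0.1225,0.07],[0,0,0,0,0,-0.1225,0.07],[0,0,0,0,0,-0.1225,0.07],[0,0,0,0,0,-0.1225,0.07],[0,0,0,0,0,-0.1225,0.07]]'
python3 -c "
from h import *
plan(.661,.1035,.09,122.6)"
```

```text
time_s: 7.37
tool_pos: [0.5615, 0.0778, 0.0887]
tool_rot: [-180.0, -0.1, 60.1]
force: [-0.5, 0.6, -0.5]
grip_width: 0.0699
grasp_force: 0.0
time_s: 8.12
tool_pos: [0.5615, 0.0777, 0.0887]
tool_rot: [180.0, -0.1, 123.2]
force: [-0.2, 0.1, -0.9]
grip_width: 0.0699
grasp_force: 0.0
t 8.12 pos [0.5615 0.0777 0.0887] rot [ 1.800e+02 -1.000e-01  1.232e+02] q7 30 w 0.0699 gf 0.0 F [-0.2  0.1 -0.9]
 turn 1 x [ 0.0005 -0.0009  0.0107] | shift 3 x [-0.0106  0.0326 -0.0004] total [-0.0319  0.0978 -0.0013]
```

```bash
python3 -m jog '[[-0.0106,0.0326,0,0,0,0,0.07],[-0.0106,0.0326,0,0,0,0,0.07],[-0.0106,0.0326,0,0,0,0,0.07],[0,0,0,0,0,0,0.07],[0,0,0.03,0,0,0,0.07],[0,0,0.03,0,0,0,0.07],[0,0,0.0245,0,0,0,0.07],[0,0,0,0,0,0,0.07],[0,0,0,0,0,0,0.07]]'
python3 -m jog '[[0,0,0,0,0,0,0.045],[0,0,0,0,0,0,0.045],[0,0,0,0,0,0,0.045],[0,0,0,0,0,0,0.045],[0,0,0,0,0,0,0.045],[0,0,0,0,0,0,0.045]]' 5
```

```text
time_s: 8.87
tool_pos: [0.6604, 0.1036, 0.0034]
tool_rot: [-179.9, -0.1, 122.9]
force: [0.1, -0.4, 0.1]
grip_width: 0.0699
grasp_force: 0.0
time_s: 9.37
tool_pos: [0.661, 0.1031, 0.0044]
tool_rot: [180.0, -0.0, 122.8]
force: [-0.5, -0.2, 1.2]
grip_width: 0.0481
grasp_force: 5.0
```

```bash
python3 -m jog '[[0,0,0,0,0,0,0.07],[0,0,0,0,0,0,0.07],[0,0,-0.035,0,0,0,0.07],[0,0,0,0,0,0.1211,0.06],[0,0,0,0,0,0.1211,0.06],[0,0,0,0,0,0.1211,0.06],[0,0,0,0,0,0.1211,0.06],[0,0,0,0,0,0.1211,0.06],[0,0,0,0,0,0.1211,0.06],[0,0,0,0,0,0.1211,0.06],[0,0,0,0,0,0.1211,0.06],[0,0,0,0,0,0.1211,0.06]]' 15
python3 -m jog '[[0,0,0,0,0,0.1211,0.06],[0,0,0,0,0,0.1211,0.06],[0,0,0,0,0,0.1211,0.06],[0,0,0,0,0,0.1211,0.045],[0,0,0.013,0,0,0,0.045],[0,0,0.0135,0,0,0,0.045],[0,0,0,0,0,0,0.045],[0,0,0,0,0,0,0.045]]'
python3 -c "
from h import *
plan(.661,.1033,.0125,32.6)
cv2.imwrite('pics/w2.png',env.read_camera('wrist'))"
```

```text
time_s: 10.37
tool_pos: [0.661, 0.1032, 0.039]
tool_rot: [180.0, -0.0, 60.0]
force: [0.0, 0.6, -0.5]
grip_width: 0.0599
grasp_force: 0.0
time_s: 11.03
tool_pos: [0.6604, 0.1028, 0.0111]
tool_rot: [-180.0, 0.1, 32.8]
force: [0.3, -0.0, -0.4]
grip_width: 0.0459
grasp_force: 0.1
t 11.03 pos [0.6604 0.1028 0.0111] rot [-1.80e+02  1.00e-01  3.28e+01] q7 -47 w 0.0459 gf 0.1 F [ 0.3 -0.  -0.4]
 turn 1 x [-0.0005  0.0015  0.0027] | shift 1 x [ 0.0008 -0.0001 -0.0014] total [ 0.0008 -0.0001 -0.0014]
```

View pics/w2.png

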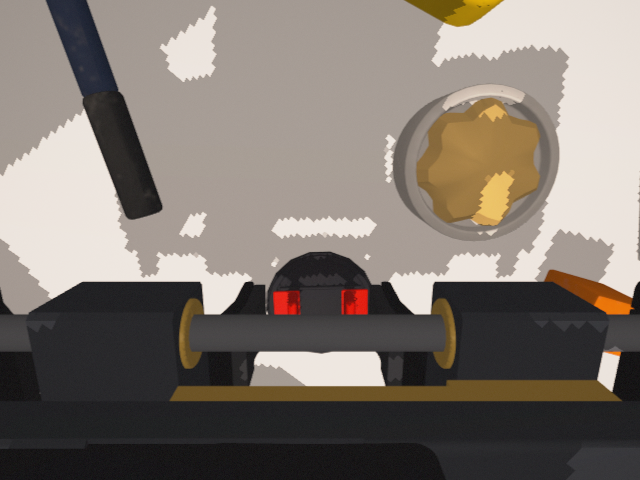

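Cap A sits centred between the fingers, with its tabs at (287,302) and (355,302) squarely facing the pads, so I squeeze and lift.

```bash
python3 -m jog '[[0,0,-0.0012,0,0,0,0.015],[0,0,0,0,0,0,0.015],[0,0,0,0,0,0,0.015],[0,0,0,0,0,0,0.015],[0,0,0,0,0,0,0.015],[0,0,0,0,0,0,0.015],[0,0,0,0,0,0,0.015],[0,0,0,0,0,0,0.015]]' 18
python3 -c "
from h import *
plan(.5618,.0761,.11,32.6)"
```

```text
time_s: 11.75
tool_pos: [0.661, 0.1031, 0.0138]
tool_rot: [-180.0, -0.0, 32.6]
force: [-0.6, -0.1, -0.6]
grip_width: 0.0185
grasp_force: 18.0
t 11.75 pos [0.661  0.1031 0.0138] rot [-180.    -0.    32.6] q7 -48 w 0.0185 gf 18.0 F [-0.6 -0.1 -0.6]
 turn 1 x [-0.0001 -0.0001  0.0005] | shift 5 x [-0.0196 -0.0061 -0.0192] total [-0.0981 -0.0307 -0.0962]
```

```bash
python3 -m jog '[[0,0,-0.032,0,0,0,0.015],[0,0,-0.032,0,0,0,0.015],[0,0,-0.0322,0,0,0,0.015],[-0.0245,-0.0077,0,0,0,0,0.015],[-0.0245,-0.0077,0,0,0,0,0.015],[-0.0245,-0.0077,0,0,0,0,0.015],[-0.0245,-0.0077,0,0,0,0,0.015],[0,0,0,0,0,0,0.015],[0,0,0,0,0,0,0.015],[0,0,0,0,0,0,0.015],[0,0,0,0,0,0,0.015]]'
python3 -c "
from h import *
plan(.5618,.0761,.0698,32.6)
cv2.imwrite('pics/w3.png',env.read_camera('wrist')[200:440,160:480])"
```

```text
time_s: 12.67
tool_pos: [0.563, 0.0767, 0.1103]
tool_rot: [179.9, -0.1, 32.7]
force: [0.8, -0.1, 0.5]
grip_width: 0.0181
grasp_force: 18.0
t 12.67 pos [0.563  0.0767 0.1103] rot [ 1.799e+02 -1.000e-01  3.270e+01] q7 -53 w 0.0181 gf 18.0 F [ 0.8 -0.1  0.5]
 turn 1 x [ 0.0009 -0.0011  0.0012] | shift 2 x [-0.0007 -0.0001  0.0203] total [-0.0013 -0.0002  0.0405]
```

View pics/w3.png

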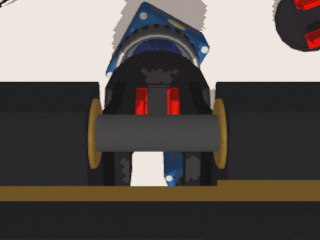

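The held cap (crop 160,90) hides the lens of head A right behind it, as expected. I lower it slowly.

```bash
python3 -m jog '[[-0.0011,-0.0001,0.01,0,0,0,0.015],[0,0,0.01,0,0,0,0.015],[0,0,0.008,0,0,0,0.015],[0,0,0,0,0,0,0.015],[0,0,0.003,0,0,0,0.015],[0,0,0.003,0,0,0,0.015],[0,0,0.002,0,0,0,0.015],[0,0,0,0,0,0,0.015]]'
python3 -m jog '[[0,0,0.002,0,0,0,0.015],[0,0,0.002,0,0,0,0.015],[0,0,0,0,0,0,0.015],[0,0,0,0,0,0,0.015]]'
python3 -m jog '[[0,0,0.001,0,0,0,0.015],[0,0,0,0,0,0,0.015],[0,0,0,0,0,0,0.015]]'
```

```text
time_s: 13.38
tool_pos: [0.5607, 0.0756, 0.0737]
tool_rot: [-180.0, 0.0, 32.6]
force: [-0.3, -0.1, -1.0]
grip_width: 0.0182
grasp_force: 18.0
time_s: 13.72
tool_pos: [0.5609, 0.0757, 0.07]
tool_rot: [-180.0, -0.0, 32.6]
force: [0.3, -0.2, -0.6]
grip_width: 0.0185
grasp_force: 18.0
time_s: 13.97
tool_pos: [0.5611, 0.0757, 0.0697]
tool_rot: [-180.0, -0.0, 32.6]
force: [-1.8, 0.9, 6.1]
grip_width: 0.0182
grasp_force: 18.0
```

```bash
python3 -m jog '[[0,0,0.0007,0,0,0,0.015],[0,0,0,0,0,0,0.05],[0,0,0,0,0,0,0.05],[0,0,0,0,0,0,0.05],[0,0,0,0,0,0,0.05],[0,0,-0.02,0,0,0,0.06],[0,0,-0.03,0,0,0,0.075],[0,0,-0.01,0,0,0,0.075],[0,0,0,0,0,-0.1181,0.075],[0,0,0,0,0,-0.1181,0.075],[0,0,0,0,0,-0.1181,0.075]]' 
python3 -m jog '[[0,0,0,0,0,-0.1181,0.075],[0,0,0,0,0,-0.1181,0.075],[0,0,0,0,0,-0.1181,0.075],[0,0,0,0,0,-0.1181,0.075],[0,0,0,0,0,-0.1181,0.075],[0,0,0,0,0,-0.1181,0.075],[0,0,0,0,0,0,0.075],[0,0,0,0,0,0,0.075]]' 
python3 -c "
from h import *
plan(.5616,.0761,.0165,93.5)
cv2.imwrite('pics/w4.png',env.read_camera('wrist')[180:420,160:480])"
```

```text
time_s: 14.88
tool_pos: [0.5609, 0.0759, 0.1282]
tool_rot: [180.0, -0.0, 53.3]
force: [-1.1, -0.1, -0.0]
grip_width: 0.0725
grasp_force: 0.0
time_s: 15.55
tool_pos: [0.5608, 0.0756, 0.128]
tool_rot: [-180.0, -0.0, 93.3]
force: [0.2, -0.9, -0.3]
grip_width: 0.0751
grasp_force: 0.0
t 15.55 pos [0.5608 0.0756 0.128 ] rot [-180.    -0.    93.3] q7 3 w 0.0751 gf 0.0 F [ 0.2 -0.9 -0.3]
 turn 1 x [-0.0001 -0.0002 -0.0029] | shift 4 x [0.0001 0.0002 0.0279] total [0.0004 0.0008 0.1115]
```

View pics/w4.png

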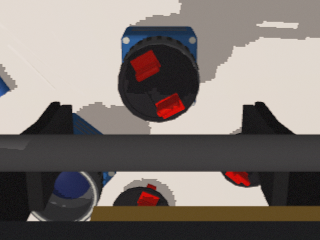

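Cap A sits flush on head A with both tabs sprung out (crop (145,65) and (170,105)). Next I grip head A and take it to a viewpoint near the case.

```bash
python3 -m jog '[[0.0004,0.0008,0.0279,0,0,0,0.075],[0,0,0.0279,0,0,0,0.075],[0,0,0.0279,0,0,0,0.075],[0,0,0.0279,0,0,0,0.075],[0,0,0,0,0,0,0.075],[0,0,0,0,0,0,0.048],[0,0,0,0,0,0,0.048],[0,0,0,0,0,0,0.048],[0,0,0,0,0,0,0.048],[0,0,0,0,0,0,0.048],[0,0,0,0,0,0,0.048],[0,0,0,0,0,0,0.048]]' 25
python3 -m jog '[[0,0,-0.03,0,0,0,0.045],[0,0,-0.03,0,0,0,0.045],[0,0,-0.03,0,0,0,0.045],[0,0,-0.03,0,0,0,0.045],[0,0,-0.03,0,0,0,0.045],[0,0,-0.03,0,0,0,0.045],[0,0,0,0,0,0.104,0.045],[0,0,0,0,0,0.104,0.045],[0,0,0,0,0,0.104,0.045],[0,0,0,0,0,0.104,0.045],[0,0,0,0,0,0.104,0.045],[0,0,0,0,0,0,0.045]]'
python3 -c "
from h import *
plan(.413,.194,.2,63.8)"
```

```text
time_s: 16.6
tool_pos: [0.562, 0.0764, 0.0177]
tool_rot: [180.0, -0.1, 93.5]
force: [-2.0, 0.5, 6.0]
grip_width: 0.0499
grasp_force: 25.0
time_s: 17.6
tool_pos: [0.561, 0.076, 0.1958]
tool_rot: [-179.9, 0.1, 63.6]
force: [0.5, 0.5, -3.2]
grip_width: 0.05
grasp_force: 25.0
t 17.60 pos [0.561  0.076  0.1958] rot [-1.799e+02  1.000e-01  6.360e+01] q7 -29 w 0.0500 gf 25.0 F [ 0.5  0.5 -3.2]
 turn 1 x [-0.001   0.0009 -0.004 ] | shift 6 x [ 0.0068 -0.0308 -0.0007] total [ 0.0406 -0.1849 -0.0042]
```

```bash
python3 -m jog '[[0.0068,-0.0308,0,0,0,0,0.045],[0.0068,-0.0308,0,0,0,0,0.045],[0.0068,-0.0308,0,0,0,0,0.045],[0.0068,-0.0308,0,0,0,0,0.045],[0.0068,-0.0308,0,0,0,0,0.045],[0.0068,-0.0308,0,0,0,0,0.045],[0,0,0,0,0,0,0.045],[0,0,0,0,0,0,0.045]]'
python3 - <<'E'
from h import *
c=env.get_calibration('wrist');im=env.read_camera('wrist');cv2.imwrite('pics/w5.png',im)
h=cv2.cvtColor(im,cv2.COLOR_BGR2HSV);m=cv2.inRange(h,(5,150,60),(18,255,255));m=cv2.morphologyEx(m,cv2.MORPH_OPEN,np.ones((3,3)))
for k in cv2.findContours(m,0,2)[0]:
    if cv2.contourArea(k)>800:
        b=np.array([ray('wrist',*p,.01,c)[:2] for p in cv2.boxPoints(cv2.minAreaRect(k))]);d=b[1]-b[0]
        print(cv2.boundingRect(k),b.mean(0).round(4),np.linalg.norm(np.diff(b,axis=0),axis=1).round(4),np.degrees(np.arctan2(d[1],d[0])).round(1))
print(np.array(c['pose'])[:3,3]);plan(.383,.322,.2,63.8)
E
```

```text
time_s: 18.27
tool_pos: [0.4123, 0.1956, 0.1963]
tool_rot: [-179.9, -0.0, 64.1]
force: [1.5, -0.6, -3.4]
grip_width: 0.0498
grasp_force: 25.0
(380, 74, 74, 77) [0.529  0.2458] [0.0601 0.0594 0.0603] 65.3
(282, 73, 73, 76) [0.4549 0.2832] [0.0592 0.0598 0.062 ] -25.9
(182, 71, 73, 76) [0.38   0.3213] [0.0598 0.0591 0.0597] 59.1
[0.44195446 0.25911947 0.35773236]
t 18.32 pos [0.4136 0.1944 0.1964] rot [180.    0.   63.9] q7 -59 w 0.0498 gf 25.0 F [ 1.  -0.4 -3.2]
 turn 1 x [0.0001 0.     0.0022] | shift 4 x [ 0.0252 -0.021  -0.0009] total [ 0.101  -0.0838 -0.0036]
```

View pics/w5.png

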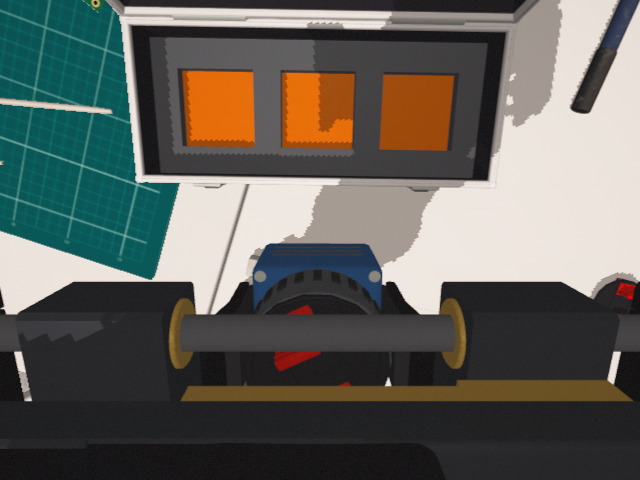

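The view shows the three pockets at (218,108), (318,110) and (417,112), with the capped head held at (315,300). The camera juts ahead on the lid side, so I turn half round before placing.

```bash
python3 -m jog '[[0,0,0,0,0,-0.1211,0.045],[0,0,0,0,0,-0.1211,0.045],[0,0,0,0,0,-0.1211,0.045],[0,0,0,0,0,-0.1211,0.045],[0,0,0,0,0,-0.1211,0.045],[0,0,0,0,0,-0.1211,0.045],[0,0,0,0,0,-0.1211,0.045],[0,0,0,0,0,-0.1211,0.045],[0,0,0,0,0,-0.1211,0.045],[0,0,0,0,0,-0.1211,0.045],[0,0,0,0,0,-0.1211,0.045],[0,0,0,0,0,-0.1211,0.045]]'
python3 -m jog '[[0,0,0,0,0,-0.1211,0.045],[0,0,0,0,0,-0.1211,0.045],[0,0,0,0,0,-0.1211,0.045],[0,0,0,0,0,-0.1211,0.045],[0,0,0,0,0,-0.1211,0.045],[0,0,0,0,0,-0.1211,0.045],[0,0,0,0,0,-0.1211,0.045],[0,0,0,0,0,-0.1211,0.045],[0,0,0,0,0,-0.1211,0.045],[0,0,0,0,0,-0.1211,0.045],[0,0,0,0,0,-0.1211,0.045],[0,0,0,0,0,-0.1211,0.045]]'
python3 -m jog '[[0,0,0,0,0,-0.1211,0.045],[0,0,0,0,0,-0.1211,0.045],[0,0,0,0,0,0,0.045]]'
python3 -c "
from h import *
plan(.3826,.3212,.14,243.3)"
```

```text
time_s: 19.32
tool_pos: [0.4151, 0.1929, 0.1965]
tool_rot: [-180.0, 0.0, 147.2]
force: [-0.9, 0.1, -5.4]
grip_width: 0.0499
grasp_force: 25.0
time_s: 20.32
tool_pos: [0.4151, 0.1928, 0.1965]
tool_rot: [-180.0, -0.0, -129.5]
force: [-0.4, 0.1, -4.2]
grip_width: 0.05
grasp_force: 25.0
time_s: 20.57
tool_pos: [0.4151, 0.193, 0.1966]
tool_rot: [-180.0, 0.0, -115.8]
force: [-0.3, 0.4, -4.3]
grip_width: 0.0501
grasp_force: 25.0
t 20.57 pos [0.4151 0.193  0.1966] rot [-180.     0.  -115.8] q7 116 w 0.0501 gf 25.0 F [-0.3  0.4 -4.3]
 turn 1 x [-0.0004  0.      0.0158] | shift 5 x [-0.02    0.0173  0.0113] total [-0.0999  0.0866  0.0566]
```

```bash
python3 -m jog '[[0,0,0,0,0,0.0158,0.045],[-0.02,0.0173,0.0113,0,0,0,0.045],[-0.02,0.0173,0.0113,0,0,0,0.045],[-0.02,0.0173,0.0113,0,0,0,0.045],[-0.02,0.0173,0.0113,0,0,0,0.045],[-0.02,0.0173,0.0113,0,0,0,0.045],[0,0,0,0,0,0,0.045],[0,0,0,0,0,0,0.045],[0,0,0,0,0,0,0.045],[0,0,0,0,0,0,0.045]]'
python3 -c "
from h import *
plan(.3826,.3212,.028,243.3)"
```

```text
time_s: 21.4
tool_pos: [0.3827, 0.3217, 0.1404]
tool_rot: [-180.0, 0.0, -117.0]
force: [-0.1, -0.1, -3.9]
grip_width: 0.0502
grasp_force: 25.0
t 21.40 pos [0.3827 0.3217 0.1404] rot [-180.    0. -117.] q7 114 w 0.0502 gf 25.0 F [-0.1 -0.1 -3.9]
 turn 1 x [-0.0003  0.0003 -0.0045] | shift 4 x [ 0.0001 -0.      0.0281] total [ 5.000e-04 -1.000e-04  1.124e-01]
```

```bash
python3 -m jog '[[0,0,0.025,0,0,0,0.045],[0,0,0.025,0,0,0,0.045],[0,0,0.025,0,0,0,0.045],[0,0,0.015,0,0,0,0.045],[0,0,0,0,0,0,0.045],[0,0,0.006,0,0,0,0.045],[0,0,0.006,0,0,0,0.045],[0,0,0.005,0,0,0,0.045],[0,0,0,0,0,0,0.045],[0,0,0,0,0,0,0.045]]'
python3 -m jog '[[0,0,0.003,0,0,0,0.045],[0,0,0.003,0,0,0,0.045],[0,0,0,0,0,0,0.045],[0,0,0,0,0,0,0.045]]'
```

```text
time_s: 22.23
tool_pos: [0.382, 0.3229, 0.0335]
tool_rot: [180.0, 0.0, -116.8]
force: [-0.2, -0.7, -3.6]
grip_width: 0.0498
grasp_force: 25.0
time_s: 22.57
tool_pos: [0.3822, 0.3232, 0.0276]
tool_rot: [-180.0, 0.1, -116.8]
force: [-0.1, 0.8, 0.7]
grip_width: 0.0499
grasp_force: 25.0
```

```bash
python3 -m jog '[[0,0,0,0,0,0,0.058],[0,0,0,0,0,0,0.058],[0,0,0,0,0,0,0.058],[0,0,-0.03,0,0,0,0.058],[0,0,-0.03,0,0,0,0.058],[0,0,-0.03,0,0,0,0.058],[0,0,-0.03,0,0,0,0.058],[0,0,0,0,0,0.1174,0.068],[0,0,0,0,0,0.1174,0.068],[0,0,0,0,0,0.1174,0.068],[0,0,0,0,0,0.1174,0.068],[0,0,0,0,0,0.1174,0.068]]'
python3 -m jog '[[0,0,0,0,0,0.1174,0.068],[0,0,0,0,0,0.1174,0.068],[0,0,0,0,0,0.1174,0.068],[0,0,0,0,0,0.1174,0.068],[0,0,0,0,0,0.1174,0.068],[0,0,0,0,0,0.1174,0.068],[0,0,0,0,0,0.1174,0.068],[0,0,0,0,0,0.1174,0.068],[0,0,0,0,0,0.1174,0.068],[0,0,0,0,0,0.1174,0.068],[0,0,0,0,0,0,0.068]]'
python3 -c "
from h import *
plan(.5032,.001,.12,142.4)
cv2.imwrite('pics/top1.png',np.hstack([cv2.resize(env.read_camera('top')[160:300,255:425],None,fx=3,fy=3)]))
"
```

```text
time_s: 23.57
tool_pos: [0.3819, 0.3227, 0.1473]
tool_rot: [180.0, 0.0, -150.7]
force: [0.2, -1.2, 0.4]
grip_width: 0.0677
grasp_force: 0.0
time_s: 24.48
tool_pos: [0.3819, 0.3227, 0.1472]
tool_rot: [180.0, -0.0, 142.2]
force: [0.2, 0.6, 0.5]
grip_width: 0.068
grasp_force: 0.0
t 24.48 pos [0.3819 0.3227 0.1472] rot [180.   -0.  142.2] q7 13 w 0.0680 gf 0.0 F [0.2 0.6 0.5]
 turn 1 x [ 0.0003 -0.0001 -0.0044] | shift 10 x [-0.0292 -0.0181  0.0027] total [-0.2924 -0.1808  0.0272]
```

View pics/top1.png

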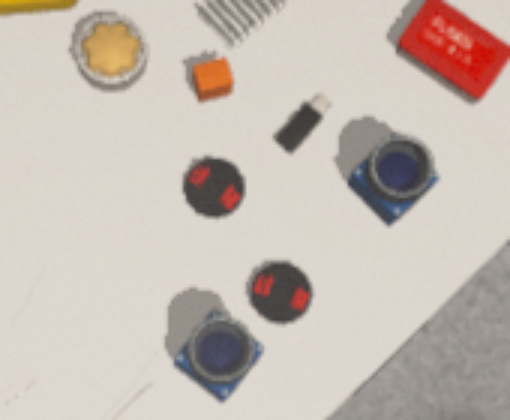

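Nothing has moved: the remaining heads are at crop (220,350) and (400,167), and the caps at (214,186) and (280,291). Now to head B.

```bash
python3 -m jog '[[-0.0292,-0.0181,0.0027,0,0,0,0.068],[-0.0292,-0.0181,0.0027,0,0,0,0.068],[-0.0292,-0.0181,0.0027,0,0,0,0.068],[-0.0292,-0.0181,0.0027,0,0,0,0.068],[-0.0292,-0.0181,0.0027,0,0,0,0.068],[-0.0292,-0.0181,0.0027,0,0,0,0.068],[-0.0292,-0.0181,0.0027,0,0,0,0.068],[-0.0292,-0.0181,0.0027,0,0,0,0.068],[-0.0292,-0.0181,0.0027,0,0,0,0.068],[-0.0292,-0.0181,0.0027,0,0,0,0.068],[0,0,0,0,0,0,0.068],[0,0,0,0,0,0,0.068]]'
python3 -c "
from h import *
plan(.5032,.001,.017,142.4)"
```

```text
time_s: 25.53
tool_pos: [0.5025, -0.0024, 0.1201]
tool_rot: [-179.9, 0.1, 142.1]
force: [-1.3, 0.7, -0.8]
grip_width: 0.0681
grasp_force: 0.0
t 25.53 pos [ 0.5025 -0.0024  0.1201] rot [-1.799e+02  1.000e-01  1.421e+02] q7 59 w 0.0681 gf 0.0 F [-1.3  0.7 -0.8]
 turn 1 x [-0.0018  0.0012 -0.005 ] | shift 3 x [0.0005 0.001  0.0344] total [0.0015 0.0031 0.1031]
```

```bash
python3 -m jog '[[0,0,0,0,0,0,0.068],[0,0,0.034,0,0,0,0.068],[0,0,0.034,0,0,0,0.068],[0,0,0.035,0,0,0,0.068],[0,0,0,0,0,0,0.068],[0,0,0,0,0,0,0.068],[0,0,0,0,0,0,0.048],[0,0,0,0,0,0,0.048],[0,0,0,0,0,0,0.048],[0,0,0,0,0,0,0.048],[0,0,0,0,0,0,0.048],[0,0,0,0,0,0,0.048]]' 20
python3 -c "
from h import *
plan(.545,.075,.045,142.4)"
```

```text
time_s: 26.53
tool_pos: [0.5026, 0.0002, 0.0183]
tool_rot: [180.0, 0.0, 142.3]
force: [-5.0, -3.8, 9.6]
grip_width: 0.0502
grasp_force: 20.0
t 26.53 pos [5.026e-01 2.000e-04 1.830e-02] rot [180.    0.  142.3] q7 69 w 0.0502 gf 20.0 F [-5.  -3.8  9.6]
 turn 1 x [ 0.0005  0.0003 -0.0017] | shift 3 x [ 0.004   0.0284 -0.0089] total [ 0.0121  0.0852 -0.0267]
```

```bash
python3 -m jog '[[0,0,-0.02,0,0,0,0.045],[0.004,0.0284,0,0,0,0,0.045],[0.004,0.0284,0,0,0,0,0.045],[0.004,0.0284,0,0,0,0,0.045],[0,0,0,0,0,0,0.045],[0,0,0.01,0,0,0,0.045],[0,0,0.007,0,0,0,0.045],[0,0,0.003,0,0,0,0.045],[0,0,0,0,0,0,0.045]]' 20
python3 -m jog '[[0,0,0,0,0,0,0.087],[0,0,0,0,0,0,0.087],[0,0,0,0,0,0,0.087],[0,0,0,0,0,0,0.087],[0,0,0,0,0,0,0.087],[0,0,0,0,0,0,0.087]]' 8
python3 -m jog '[[0,0,0,0,0,0.1208,0.087],[0,0,0,0,0,0.1208,0.087],[0,0,0,0,0,0.1208,0.087],[0,0,0,0,0,0.1208,0.087],[0,0,0,0,0,0.1208,0.087],[0,0,0,0,0,0.1208,0.087],[0,0,0,0,0,0.1208,0.087],[0,0,0,0,0,0.1208,0.087],[0,0,0,0,0,0.1208,0.087],[0,0,0,0,0,0.1208,0.087],[0,0,0,0,0,0.1208,0.087],[0,0,0,0,0,0.1208,0.087]]'
python3 -m jog '[[0,0,0,0,0,0.1208,0.087],[0,0,0,0,0,0,0.048],[0,0,0,0,0,0,0.048],[0,0,0,0,0,0,0.048],[0,0,0,0,0,0,0.048],[0,0,0,0,0,0,0.048],[0,0,0,0,0,0,0.048],[0,0,0,0,0,0,0.048],[0,0,0,0,0,0,0.048],[0,0,0,0,0,0,0.048],[0,0,0,0,0,0,0.048]]' 8
python3 -c "
from h import *
plan(.5565,-.0495,.09,68.7)"
```

```text
time_s: 27.28
tool_pos: [0.5444, 0.0758, 0.0177]
tool_rot: [179.9, -0.2, 142.2]
force: [-3.4, 2.5, 9.3]
grip_width: 0.0498
grasp_force: 20.0
time_s: 27.78
tool_pos: [0.5448, 0.0755, 0.0171]
tool_rot: [-180.0, -0.0, 142.3]
force: [0.9, -1.1, 0.2]
grip_width: 0.0818
grasp_force: 0.0
time_s: 28.78
tool_pos: [0.5449, 0.0758, 0.0171]
tool_rot: [180.0, 0.0, 58.9]
force: [-0.1, -1.2, -0.2]
grip_width: 0.0869
grasp_force: 0.0
time_s: 29.7
tool_pos: [0.5452, 0.0755, 0.0173]
tool_rot: [180.0, -0.0, 52.4]
force: [1.7, -1.1, -0.9]
grip_width: 0.0501
grasp_force: 8.0
t 29.70 pos [0.5452 0.0755 0.0173] rot [180.   -0.   52.4] q7 -17 w 0.0501 gf 8.0 F [ 1.7 -1.1 -0.9]
 turn 3 x [ 0.0003 -0.0001 -0.0951] | shift 5 x [-0.0225  0.0112 -0.0145] total [-0.1124  0.0559 -0.0727]
```

```bash
python3 -m jog '[[0,0,0,0,0,0,0.07],[0,0,0,0,0,0,0.07],[0,0,-0.035,0,0,0,0.07],[0,0,-0.0377,0,0,0,0.07],[0,0,0,0,0,-0.0951,0.07],[0,0,0,0,0,-0.0951,0.07],[0,0,0,0,0,-0.0951,0.07],[-0.0281,0.014,0,0,0,0,0.07],[-0.0281,0.014,0,0,0,0,0.07],[-0.0281,0.014,0,0,0,0,0.07],[-0.0281,0.014,0,0,0,0,0.07],[0,0,0,0,0,0,0.07]]' 5
python3 -m jog '[[0,0,0,0,0,0,0.07],[0,0,0.03,0,0,0,0.07],[0,0,0.03,0,0,0,0.07],[0,0,0.026,0,0,0,0.07],[0,0,0,0,0,0,0.07],[0,0,0,0,0,0,0.07]]'
python3 -m jog '[[0,0,0,0,0,0,0.045],[0,0,0,0,0,0,0.045],[0,0,0,0,0,0,0.045],[0,0,0,0,0,0,0.045],[0,0,0,0,0,0,0.045],[0,0,0,0,0,0,0.045],[0,0,0,0,0,0,0.045]]' 5
```

```text
time_s: 30.7
tool_pos: [0.5554, -0.0574, 0.0907]
tool_rot: [179.9, 0.2, 68.2]
force: [0.1, -0.6, 0.6]
grip_width: 0.0697
grasp_force: 0.0
time_s: 31.2
tool_pos: [0.5559, -0.0475, 0.003]
tool_rot: [-179.9, 0.0, 68.8]
force: [0.0, 1.0, 0.1]
grip_width: 0.0701
grasp_force: 0.0
time_s: 31.78
tool_pos: [0.5564, -0.0489, 0.0041]
tool_rot: [-180.0, -0.0, 68.7]
force: [-1.3, 0.7, 2.4]
grip_width: 0.0488
grasp_force: 5.0
```

```bash
python3 -m jog '[[0,0,0,0,0,0,0.07],[0,0,0,0,0,0,0.07],[0,0,-0.035,0,0,0,0.07],[0,0,0,0,0,-0.1208,0.06],[0,0,0,0,0,-0.1208,0.06],[0,0,0,0,0,-0.1208,0.06],[0,0,0,0,0,-0.1208,0.06],[0,0,0,0,0,-0.1208,0.06],[0,0,0,0,0,-0.1208,0.06],[0,0,0,0,0,-0.1208,0.06],[0,0,0,0,0,-0.1208,0.06],[0,0,0,0,0,-0.1208,0.06]]' 18
python3 -m jog '[[0,0,0,0,0,-0.1208,0.06],[0,0,0,0,0,-0.1208,0.06],[0,0,0,0,0,-0.1208,0.06],[0,0,0,0,0,-0.1208,0.045],[0,0,0.013,0,0,0,0.045],[0,0,0.0123,0,0,0,0.045],[0,0,0,0,0,0,0.045],[0,0,0,0,0,0,0.045],[0,0,0,0,0,0,0.045]]'
python3 -c "
from h import *
plan(.5564,-.0489,.0135,158.7)
cv2.imwrite('pics/w6.png',env.read_camera('wrist')[180:420,160:480])"
```

```text
time_s: 32.78
tool_pos: [0.5561, -0.0496, 0.0388]
tool_rot: [-180.0, 0.0, 131.3]
force: [-0.7, 1.2, -0.5]
grip_width: 0.0601
grasp_force: 0.0
time_s: 33.53
tool_pos: [0.5556, -0.0493, 0.0129]
tool_rot: [-180.0, -0.1, 158.6]
force: [-0.0, -0.2, 0.8]
grip_width: 0.0452
grasp_force: 0.0
t 33.53 pos [ 0.5556 -0.0493  0.0129] rot [-1.800e+02 -1.000e-01  1.586e+02] q7 86 w 0.0452 gf 0.0 F [-0.  -0.2  0.8]
 turn 1 x [-0.0008 -0.0014 -0.002 ] | shift 1 x [-0.0006  0.0006 -0.0006] total [-0.0006  0.0006 -0.0006]
```

View pics/w6.png

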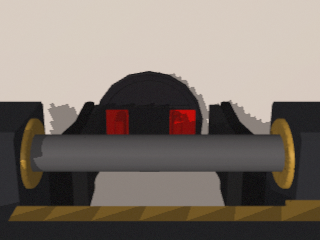

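Cap C is square between the fingers, with tabs at crop (117,122) and (183,122). I squeeze, lift and carry it to head B.

```bash
python3 -m jog '[[-0.0005,0,-0.0005,0,0,0,0.015],[0,0,0,0,0,0,0.015],[0,0,0,0,0,0,0.015],[0,0,0,0,0,0,0.015],[0,0,0,0,0,0,0.015],[0,0,0,0,0,0,0.015],[0,0,0,0,0,0,0.015],[0,0,0,0,0,0,0.015]]' 18
python3 -m jog '[[0,0,-0.032,0,0,0,0.015],[0,0,-0.032,0,0,0,0.015],[0,0,-0.033,0,0,0,0.015],[0,0,0,0,0,0,0.015],[0,0,0,0,0,0,0.015]]'
python3 -c "
from h import *
plan(.5451,.0755,.11,158.7)"
```

```text
time_s: 34.25
tool_pos: [0.5568, -0.0494, 0.0143]
tool_rot: [180.0, 0.0, 158.7]
force: [-0.7, -0.0, 3.2]
grip_width: 0.0182
grasp_force: 18.0
time_s: 34.67
tool_pos: [0.5582, -0.0494, 0.1128]
tool_rot: [179.9, 0.2, 158.7]
force: [-1.1, -0.2, -0.7]
grip_width: 0.018
grasp_force: 18.0
t 34.67 pos [ 0.5582 -0.0494  0.1128] rot [179.9   0.2 158.7] q7 81 w 0.0180 gf 18.0 F [-1.1 -0.2 -0.7]
 turn 1 x [ 0.0026  0.0035 -0.0003] | shift 4 x [0.0144 0.0279 0.0007] total [0.0576 0.1116 0.0028]
```

```bash
python3 -m jog '[[0.0144,0.0279,0,0,0,0,0.015],[0.0144,0.0279,0,0,0,0,0.015],[0.0144,0.0279,0,0,0,0,0.015],[0.0144,0.0279,0,0,0,0,0.015],[0,0,0,0,0,0,0.015],[0,0,0.012,0,0,0,0.015],[0,0,0.01,0,0,0,0.015],[0,0,0,0,0,0,0.015],[0,0,0,0,0,0,0.015],[0,0,0,0,0,0,0.015]]'
python3 -c "
from h import *
plan(.5451,.0755,.0703,158.7)"
```

```text
time_s: 35.5
tool_pos: [0.5435, 0.0739, 0.0885]
tool_rot: [-179.9, -0.0, 158.5]
force: [0.5, 0.0, -1.5]
grip_width: 0.0182
grasp_force: 18.0
t 35.50 pos [0.5435 0.0739 0.0885] rot [-179.9   -0.   158.5] q7 67 w 0.0182 gf 18.0 F [ 0.5  0.  -1.5]
 turn 1 x [-0.001  -0.0004 -0.0028] | shift 1 x [-0.0009  0.0021  0.0182] total [-0.0009  0.0021  0.0182]
```

```bash
python3 -m jog '[[-0.0009,0.0021,0.002,0,0,0,0.015],[0,0,0,0,0,0,0.015],[0,0,0.003,0,0,0,0.015],[0,0,0.003,0,0,0,0.015],[0,0,0.003,0,0,0,0.015],[0,0,0,0,0,0,0.015],[0,0,0,0,0,0,0.015]]'
python3 -m jog '[[0,0,0.0025,0,0,0,0.015],[0,0,0.0025,0,0,0,0.015],[0,0,0,0,0,0,0.015],[0,0,0,0,0,0,0.015]]'
python3 -m jog '[[0,0,0.0015,0,0,0,0.015],[0,0,0.001,0,0,0,0.015],[0,0,0,0,0,0,0.015],[0,0,0,0,0,0,0.015]]'
```

```text
time_s: 36.08
tool_pos: [0.545, 0.077, 0.0778]
tool_rot: [-180.0, -0.0, 158.7]
force: [-0.3, 0.0, 0.1]
grip_width: 0.0182
grasp_force: 18.0
time_s: 36.42
tool_pos: [0.5451, 0.0769, 0.0729]
tool_rot: [-180.0, -0.0, 158.7]
force: [-0.1, -0.8, -1.3]
grip_width: 0.0183
grasp_force: 18.0
time_s: 36.75
tool_pos: [0.5453, 0.077, 0.0705]
tool_rot: [180.0, 0.0, 158.7]
force: [0.6, 0.4, -0.6]
grip_width: 0.0181
grasp_force: 18.0
```

```bash
python3 -m jog '[[-0.0004,-0.0009,0.001,0,0,0,0.015],[0,0,0.0007,0,0,0,0.015],[0,0,0,0,0,0,0.015],[0,0,0,0,0,0,0.015]]'
```

```text
time_s: 37.08
tool_pos: [0.5455, 0.0769, 0.0702]
tool_rot: [179.9, -0.0, 158.7]
force: [-3.5, 0.8, 9.7]
grip_width: 0.0178
grasp_force: 18.0
```

```bash
python3 -m jog '[[0,0,0,0,0,0,0.05],[0,0,0,0,0,0,0.05],[0,0,0,0,0,0,0.05],[0,0,0,0,0,0,0.05],[0,0,-0.02,0,0,0,0.06],[0,0,-0.03,0,0,0,0.075],[0,0,-0.01,0,0,0,0.075],[0,0,0,0,0,0.0948,0.075],[0,0,0,0,0,0.0948,0.075],[0,0,0,0,0,0.0948,0.075],[0,0,0,0,0,0,0.075],[0,0,0,0,0,0,0.075]]' 
python3 -c "
from h import *
plan(.5451,.0755,.0175,142.4)
cv2.imwrite('pics/w7.png',env.read_camera('wrist')[180:420,160:480])"
```

```text
time_s: 38.08
tool_pos: [0.5451, 0.0761, 0.1285]
tool_rot: [-180.0, -0.0, 142.5]
force: [0.4, -0.5, -0.0]
grip_width: 0.0744
grasp_force: 0.0
t 38.08 pos [0.5451 0.0761 0.1285] rot [-180.    -0.   142.5] q7 50 w 0.0744 gf 0.0 F [ 0.4 -0.5 -0. ]
 turn 1 x [-0.0002 -0.0001  0.0024] | shift 4 x [-0.0001 -0.0001  0.0278] total [-0.0004 -0.0005  0.111 ]
```

View pics/w7.png

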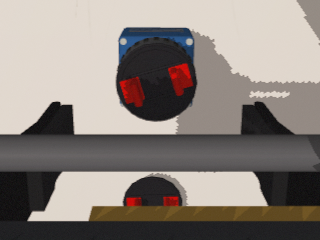

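Cap C is flush and its tabs are out (crop (132,92) and (180,80)). Now I take head B to the middle pocket.

```bash
python3 -m jog '[[0,0,0.0278,0,0,0,0.075],[0,0,0.0278,0,0,0,0.075],[0,0,0.0278,0,0,0,0.075],[0,0,0.0278,0,0,0,0.075],[0,0,0,0,0,0,0.075],[0,0,0,0,0,0,0.048],[0,0,0,0,0,0,0.048],[0,0,0,0,0,0,0.048],[0,0,0,0,0,0,0.048],[0,0,0,0,0,0,0.048],[0,0,0,0,0,0,0.048],[0,0,0,0,0,0,0.048]]' 25
python3 -m jog '[[0,0,-0.03,0,0,0,0.045],[0,0,-0.03,0,0,0,0.045],[0,0,-0.03,0,0,0,0.045],[0,0,-0.03,0,0,0,0.045],[0,0,-0.03,0,0,0,0.045],[0,0,0,0,0,-0.1174,0.045],[0,0,0,0,0,-0.1174,0.045],[0,0,0,0,0,-0.1174,0.045],[0,0,0,0,0,-0.1174,0.045],[0,0,0,0,0,-0.1174,0.045],[0,0,0,0,0,-0.1174,0.045],[0,0,0,0,0,-0.1174,0.045]]'
python3 -m jog '[[0,0,0,0,0,-0.1174,0.045],[0,0,0,0,0,-0.1174,0.045],[0,0,0,0,0,-0.1174,0.045],[0,0,0,0,0,-0.1174,0.045],[0,0,0,0,0,-0.1174,0.045],[0,0,0,0,0,-0.1174,0.045],[0,0,0,0,0,-0.1174,0.045],[0,0,0,0,0,-0.1174,0.045],[0,0,0,0,0,0,0.045]]'
python3 -c "
from h import *
plan(.4559,.2844,.16,243.3)"
```

```text
time_s: 39.13
tool_pos: [0.5455, 0.0751, 0.0187]
tool_rot: [-180.0, 0.0, 142.4]
force: [-3.4, -3.3, 7.2]
grip_width: 0.05
grasp_force: 25.0
time_s: 40.13
tool_pos: [0.5447, 0.0764, 0.1671]
tool_rot: [180.0, -0.0, -170.2]
force: [-0.5, -0.7, -3.9]
grip_width: 0.0497
grasp_force: 25.0
time_s: 40.88
tool_pos: [0.5447, 0.0764, 0.1671]
tool_rot: [179.9, 0.0, -116.5]
force: [-0.6, -0.7, -4.3]
grip_width: 0.0497
grasp_force: 25.0
t 40.88 pos [0.5447 0.0764 0.1671] rot [ 179.9    0.  -116.5] q7 147 w 0.0497 gf 25.0 F [-0.6 -0.7 -4.3]
 turn 1 x [0.0009 0.0001 0.0027] | shift 7 x [-0.0208  0.0247  0.001 ] total [-0.1459  0.1728  0.0071]
```

```bash
python3 -m jog '[[-0.0208,0.0247,0,0,0,0,0.045],[-0.0208,0.0247,0,0,0,0,0.045],[-0.0208,0.0247,0,0,0,0,0.045],[-0.0208,0.0247,0,0,0,0,0.045],[-0.0208,0.0247,0,0,0,0,0.045],[-0.0208,0.0247,0,0,0,0,0.045],[-0.0208,0.0247,0,0,0,0,0.045],[0,0,0,0,0,0,0.045],[0,0,0,0,0,0,0.045],[0,0,0,0,0,0,0.045],[0,0,0,0,0,0,0.045]]'
python3 -c "
from h import *
plan(.4559,.2844,.035,243.3)"
```

```text
time_s: 41.8
tool_pos: [0.4568, 0.2825, 0.1675]
tool_rot: [-180.0, -0.0, -116.9]
force: [0.4, 0.1, -3.5]
grip_width: 0.0501
grasp_force: 25.0
t 41.80 pos [0.4568 0.2825 0.1675] rot [-180.    -0.  -116.9] q7 121 w 0.0501 gf 25.0 F [ 0.4  0.1 -3.5]
 turn 1 x [-0.0003 -0.0005 -0.0038] | shift 4 x [-0.0003  0.0004  0.0331] total [-0.0013  0.0017  0.1325]
```

```bash
python3 -m jog '[[-0.0013,0.0017,0.02,0,0,0,0.045],[0,0,0.03,0,0,0,0.045],[0,0,0.03,0,0,0,0.045],[0,0,0.02,0,0,0,0.045],[0,0,0.01,0,0,0,0.045],[0,0,0.01,0,0,0,0.045],[0,0,0.008,0,0,0,0.045],[0,0,0.004,0,0,0,0.045],[0,0,0,0,0,0,0.045],[0,0,0,0,0,0,0.045]]'
python3 -m jog '[[0,0,0.003,0,0,0,0.045],[0,0,0.003,0,0,0,0.045],[0,0,0,0,0,0,0.045],[0,0,0,0,0,0,0.045]]'
```

```text
time_s: 42.63
tool_pos: [0.456, 0.2861, 0.0364]
tool_rot: [-180.0, 0.1, -116.7]
force: [-0.3, -1.3, -2.9]
grip_width: 0.05
grasp_force: 25.0
time_s: 42.97
tool_pos: [0.4553, 0.2858, 0.0297]
tool_rot: [180.0, 0.0, -116.7]
force: [0.0, 0.1, -3.8]
grip_width: 0.0498
grasp_force: 25.0
```

```bash
python3 -m jog '[[0,0,0.0015,0,0,0,0.045],[0,0,0,0,0,0,0.045],[0,0,0,0,0,0,0.058],[0,0,0,0,0,0,0.058],[0,0,0,0,0,0,0.058],[0,0,-0.03,0,0,0,0.058],[0,0,-0.03,0,0,0,0.058],[0,0,-0.03,0,0,0,0.058],[0,0,-0.03,0,0,0,0.058],[0,0,0,0,0,0.1206,0.066],[0,0,0,0,0,0.1206,0.066],[0,0,0,0,0,0.1206,0.066]]'
python3 -m jog '[[0,0,0,0,0,0.1206,0.066],[0,0,0,0,0,0.1206,0.066],[0,0,0,0,0,0.1206,0.066],[0,0,0,0,0,0.1206,0.066],[0,0,0,0,0,0.1206,0.066],[0,0,0,0,0,0.1206,0.066],[0,0,0,0,0,0.1206,0.066],[0,0,0,0,0,0.1206,0.066],[0,0,0,0,0,0.1206,0.066],[0,0,0,0,0,0.1206,0.066],[0,0,0,0,0,0.1206,0.066],[0,0,0,0,0,0.1206,0.066]]'
python3 - <<'E'
from h import *
plan(.6456,-.1324,.12,132.8)
a=cv2.imread('pics/top0.png');b=env.read_camera('top');cv2.imwrite('pics/top2.png',b)
g=lambda i:cv2.cvtColor(i,6)[190:300,310:420].astype(int)
print("diff by object",[(n,int((abs(cv2.cvtColor(a,6).astype(int)-cv2.cvtColor(b,6))[v-14:v+14,u-14:u+14]>40).sum())) for n,u,v in [("capB",326,222),("headC",387,217),("A-old",295,250)]])
E
```

```text
time_s: 43.97
tool_pos: [0.4559, 0.2862, 0.1493]
tool_rot: [180.0, 0.1, -137.8]
force: [-0.0, 0.2, -0.1]
grip_width: 0.0647
grasp_force: 0.0
time_s: 44.97
tool_pos: [0.4555, 0.2859, 0.1484]
tool_rot: [180.0, 0.0, 139.3]
force: [-0.1, -0.9, -0.4]
grip_width: 0.066
grasp_force: 0.0
t 44.97 pos [0.4555 0.2859 0.1484] rot [180.    0.  139.3] q7 18 w 0.0660 gf 0.0 F [-0.1 -0.9 -0.4]
 turn 1 x [0.0007 0.     0.1132] | shift 14 x [-0.0311 -0.0103  0.002 ] total [-0.436  -0.1448  0.0284]
diff by object [('capB', 0), ('headC', 0), ('A-old', 672)]
```

Cap B and head C have not moved. Now to head C.

```bash
python3 -m jog '[[0,0,0,0,0,0.1132,0.066],[-0.0311,-0.0103,0.002,0,0,0,0.066],[-0.0311,-0.0103,0.002,0,0,0,0.066],[-0.0311,-0.0103,0.002,0,0,0,0.066],[-0.0311,-0.0103,0.002,0,0,0,0.066],[-0.0311,-0.0103,0.002,0,0,0,0.066],[-0.0311,-0.0103,0.002,0,0,0,0.066],[-0.0311,-0.0103,0.002,0,0,0,0.066],[-0.0311,-0.0103,0.002,0,0,0,0.066],[-0.0311,-0.0103,0.002,0,0,0,0.066],[-0.0311,-0.0103,0.002,0,0,0,0.066]]'
python3 -m jog '[[-0.0311,-0.0103,0.002,0,0,0,0.066],[-0.0311,-0.0103,0.002,0,0,0,0.066],[-0.0311,-0.0103,0.002,0,0,0,0.066],[-0.0311,-0.0103,0.002,0,0,0,0.066],[0,0,0,0,0,0,0.066],[0,0,0,0,0,0,0.066],[0,0,0,0,0,0,0.066],[0,0,0,0,0,0,0.066]]'
python3 -c "
from h import *
plan(.6456,-.1324,.0175,132.8)"
```

```text
time_s: 45.93
tool_pos: [0.5936, -0.0128, 0.1283]
tool_rot: [180.0, 0.0, 133.3]
force: [0.4, 0.5, -0.7]
grip_width: 0.0657
grasp_force: 0.0
time_s: 46.6
tool_pos: [0.648, -0.1285, 0.1201]
tool_rot: [179.9, -0.1, 133.3]
force: [-0.9, -0.1, 0.2]
grip_width: 0.0661
grasp_force: 0.0
t 46.60 pos [ 0.648  -0.1285  0.1201] rot [ 1.799e+02 -1.000e-01  1.333e+02] q7 67 w 0.0661 gf 0.0 F [-0.9 -0.1  0.2]
 turn 1 x [ 0.0009 -0.0011  0.0091] | shift 3 x [-0.0004 -0.0015  0.0342] total [-0.0012 -0.0044  0.1026]
```

```bash
python3 -m jog '[[-0.001,-0.0035,0.002,0,0,0.009,0.066],[0,0,0.034,0,0,0,0.066],[0,0,0.034,0,0,0,0.066],[0,0,0.032,0,0,0,0.066],[0,0,0,0,0,0,0.066],[0,0,0,0,0,0,0.048],[0,0,0,0,0,0,0.048],[0,0,0,0,0,0,0.048],[0,0,0,0,0,0,0.048],[0,0,0,0,0,0,0.048],[0,0,0,0,0,0,0.048],[0,0,0,0,0,0,0.048]]' 20
python3 -c "
from h import *
plan(.545,.075,.0185,132.8)"
```

```text
time_s: 47.6
tool_pos: [0.647, -0.1343, 0.0203]
tool_rot: [179.9, 0.1, 132.6]
force: [-2.4, 0.4, 6.1]
grip_width: 0.0498
grasp_force: 20.0
t 47.60 pos [ 0.647  -0.1343  0.0203] rot [1.799e+02 1.000e-01 1.326e+02] q7 70 w 0.0498 gf 20.0 F [-2.4  0.4  6.1]
 turn 1 x [ 0.0016  0.0019 -0.0032] | shift 7 x [0.0318 0.0096 0.0003] total [0.2229 0.0674 0.0018]
```

```bash
python3 -m jog '[[0,0,-0.03,0,0,0,0.045],[0,0,-0.03,0,0,0,0.045],[0.0318,0.0096,0,0,0,0,0.045],[0.0318,0.0096,0,0,0,0,0.045],[0.0318,0.0096,0,0,0,0,0.045],[0.0318,0.0096,0,0,0,0,0.045],[0.0318,0.0096,0,0,0,0,0.045],[0.0318,0.0096,0,0,0,0,0.045],[0.0318,0.0096,0,0,0,0,0.045],[0,0,0,0,0,0,0.045],[0,0,0,0,0,0,0.045],[0,0,0,0,0,0,0.045]]' 20
python3 -m jog '[[0,0,0.03,0,0,0,0.045],[0,0,0.02,0,0,0,0.045],[0,0,0,0,0,0,0.045],[0,0,0,0,0,0,0.045],[0,0,0.004,0,0,0,0.045],[0,0,0.003,0,0,0,0.045],[0,0,0.002,0,0,0,0.045],[0,0,0,0,0,0,0.045],[0,0,0,0,0,0,0.045]]'
```

```text
time_s: 48.6
tool_pos: [0.5451, 0.0755, 0.0785]
tool_rot: [179.9, 0.0, 132.7]
force: [0.8, -0.7, -1.9]
grip_width: 0.0501
grasp_force: 20.0
time_s: 49.35
tool_pos: [0.5458, 0.0756, 0.0203]
tool_rot: [179.9, 0.1, 132.6]
force: [-0.2, -0.1, 3.6]
grip_width: 0.0497
grasp_force: 20.0
```

```bash
python3 -m jog '[[0,0,0,0,0,0,0.087],[0,0,0,0,0,0,0.087],[0,0,0,0,0,0,0.087],[0,0,0,0,0,0,0.087],[0,0,0,0,0,0,0.087],[0,0,0,0,0,0,0.087]]' 8
python3 -m jog '[[0,0,0,0,0,0.1208,0.087],[0,0,0,0,0,0.1208,0.087],[0,0,0,0,0,0.1208,0.087],[0,0,0,0,0,0.1208,0.087],[0,0,0,0,0,0.1208,0.087],[0,0,0,0,0,0.1208,0.087],[0,0,0,0,0,0.1208,0.087],[0,0,0,0,0,0.1208,0.087],[0,0,0,0,0,0.1208,0.087],[0,0,0,0,0,0.1208,0.087],[0,0,0,0,0,0.1208,0.087],[0,0,0,0,0,0.1208,0.087]]'
python3 -m jog '[[0,0,0,0,0,0.1208,0.087],[0,0,0,0,0,0,0.048],[0,0,0,0,0,0,0.048],[0,0,0,0,0,0,0.048],[0,0,0,0,0,0,0.048],[0,0,0,0,0,0,0.048],[0,0,0,0,0,0,0.048],[0,0,0,0,0,0,0.048],[0,0,0,0,0,0,0.048],[0,0,0,0,0,0,0.048],[0,0,0,0,0,0,0.048]]' 8
python3 -c "
from h import *
plan(.6388,.0033,.09,54.9)"
```

```text
time_s: 49.85
tool_pos: [0.5447, 0.0757, 0.0191]
tool_rot: [180.0, -0.0, 132.6]
force: [-0.4, -0.4, 0.7]
grip_width: 0.0814
grasp_force: 0.0
time_s: 50.85
tool_pos: [0.5447, 0.0758, 0.0192]
tool_rot: [-180.0, -0.0, 49.2]
force: [-0.3, -0.3, 0.4]
grip_width: 0.0871
grasp_force: 0.0
time_s: 51.77
tool_pos: [0.545, 0.0754, 0.0193]
tool_rot: [180.0, -0.0, 42.6]
force: [1.5, -1.4, 1.1]
grip_width: 0.0497
grasp_force: 8.0
t 51.77 pos [0.545  0.0754 0.0193] rot [180.   -0.   42.6] q7 -34 w 0.0497 gf 8.0 F [ 1.5 -1.4  1.1]
 turn 2 x [ 3.000e-04 -1.000e-04 -1.069e-01] | shift 4 x [-0.0013  0.0295 -0.0177] total [-0.005   0.1182 -0.0707]
```

```bash
python3 -m jog '[[0,0,0,0,0,0,0.07],[0,0,0,0,0,0,0.07],[0,0,-0.035,0,0,0,0.07],[0,0,-0.0357,0,0,0,0.07],[0,0,0,0,0,-0.1069,0.07],[0,0,0,0,0,-0.1069,0.07],[-0.0013,0.0295,0,0,0,0,0.07],[-0.0013,0.0295,0,0,0,0,0.07],[-0.0013,0.0295,0,0,0,0,0.07],[-0.0013,0.0295,0,0,0,0,0.07],[0,0,0,0,0,0,0.07],[0,0,0,0,0,0,0.07]]' 5
python3 -m jog '[[0,0,0,0,0,0,0.07],[0,0,0.03,0,0,0,0.07],[0,0,0.03,0,0,0,0.07],[0,0,0.026,0,0,0,0.07],[0,0,0,0,0,0,0.07],[0,0,0,0,0,0,0.07]]'
python3 -m jog '[[0,0,0,0,0,0,0.045],[0,0,0,0,0,0,0.045],[0,0,0,0,0,0,0.045],[0,0,0,0,0,0,0.045],[0,0,0,0,0,0,0.045],[0,0,0,0,0,0,0.045],[0,0,0,0,0,0,0.045]]' 5
```

```text
time_s: 52.77
tool_pos: [0.6385, 0.0015, 0.0895]
tool_rot: [180.0, 0.1, 54.7]
force: [-0.1, 0.1, 0.8]
grip_width: 0.0699
grasp_force: 0.0
time_s: 53.27
tool_pos: [0.6372, 0.0056, 0.0033]
tool_rot: [-179.9, 0.0, 55.0]
force: [-1.6, 0.5, 0.4]
grip_width: 0.07
grasp_force: 0.0
time_s: 53.85
tool_pos: [0.6384, 0.0037, 0.0042]
tool_rot: [-180.0, -0.0, 54.9]
force: [-0.6, 1.0, 2.5]
grip_width: 0.0482
grasp_force: 5.0
```

Next I turn to yaw 144.9 and take the tabs.

```bash
python3 -m jog '[[0,0,0,0,0,0,0.07],[0,0,0,0,0,0,0.07],[0,0,-0.035,0,0,0,0.07],[0,0,0,0,0,-0.1208,0.06],[0,0,0,0,0,-0.1208,0.06],[0,0,0,0,0,-0.1208,0.06],[0,0,0,0,0,-0.1208,0.06],[0,0,0,0,0,-0.1208,0.06],[0,0,0,0,0,-0.1208,0.06],[0,0,0,0,0,-0.1208,0.06],[0,0,0,0,0,-0.1208,0.06],[0,0,0,0,0,-0.1208,0.06]]' 18
python3 -m jog '[[0,0,0,0,0,-0.1208,0.06],[0,0,0,0,0,-0.1208,0.06],[0,0,0,0,0,-0.1208,0.06],[0,0,0,0,0,-0.1208,0.045],[0,0,0.013,0,0,0,0.045],[0,0,0.0123,0,0,0,0.045],[0,0,0,0,0,0,0.045],[0,0,0,0,0,0,0.045],[0,0,0,0,0,0,0.045]]'
python3 -c "
from h import *
plan(.6384,.0037,.0135,144.9)"
```

```text
time_s: 54.85
tool_pos: [0.6381, 0.0033, 0.0386]
tool_rot: [-180.0, 0.0, 117.5]
force: [-0.4, 0.3, 0.7]
grip_width: 0.0601
grasp_force: 0.0
time_s: 55.6
tool_pos: [0.6377, 0.0037, 0.0128]
tool_rot: [-179.9, -0.1, 144.8]
force: [-0.2, -0.3, 0.1]
grip_width: 0.0453
grasp_force: 0.0
t 55.60 pos [0.6377 0.0037 0.0128] rot [-1.799e+02 -1.000e-01  1.448e+02] q7 67 w 0.0453 gf 0.0 F [-0.2 -0.3  0.1]
 turn 1 x [-0.0009 -0.0012 -0.0019] | shift 1 x [-0.0006  0.0004 -0.0007] total [-0.0006  0.0004 -0.0007]
```

```bash
python3 -m jog '[[-0.0005,0,-0.0005,0,0,0,0.015],[0,0,0,0,0,0,0.015],[0,0,0,0,0,0,0.015],[0,0,0,0,0,0,0.015],[0,0,0,0,0,0,0.015],[0,0,0,0,0,0,0.015],[0,0,0,0,0,0,0.015],[0,0,0,0,0,0,0.015]]' 18
python3 -m jog '[[0,0,-0.032,0,0,0,0.015],[0,0,-0.032,0,0,0,0.015],[0,0,-0.033,0,0,0,0.015],[0,0,0,0,0,0,0.015],[0,0,0,0,0,0,0.015]]'
python3 -c "
from h import *
plan(.5456,.0757,.11,144.9)"
```

```text
time_s: 56.27
tool_pos: [0.6388, 0.0034, 0.0143]
tool_rot: [180.0, -0.0, 144.9]
force: [-0.1, 0.3, 1.3]
grip_width: 0.0179
grasp_force: 18.0
time_s: 56.68
tool_pos: [0.6404, 0.0032, 0.1135]
tool_rot: [179.8, 0.2, 144.9]
force: [-0.5, 0.7, -0.5]
grip_width: 0.018
grasp_force: 18.0
t 56.68 pos [0.6404 0.0032 0.1135] rot [179.8   0.2 144.9] q7 64 w 0.0180 gf 18.0 F [-0.5  0.7 -0.5]
 turn 1 x [ 0.0035  0.0034 -0.0005] | shift 4 x [0.0298 0.0012 0.0009] total [0.1192 0.0049 0.0035]
```

```bash
python3 -m jog '[[0.0298,0.0012,0,0,0,0,0.015],[0.0298,0.0012,0,0,0,0,0.015],[0.0298,0.0012,0,0,0,0,0.015],[0.0293,0.0008,0,0,0,0,0.015],[0,0,0,0,0,0,0.015],[0,0,0.012,0,0,0,0.015],[0,0,0.01,0,0,0,0.015],[0,0,0,0,0,0,0.015],[0,0,0,0,0,0,0.015],[0,0,0,0,0,0,0.015],[0,0,0,0,0,0,0.015]]'
python3 -c "
from h import *
plan(.5456,.0757,.0703,144.9)"
```

```text
time_s: 57.6
tool_pos: [0.5448, 0.0743, 0.0891]
tool_rot: [-180.0, 0.0, 144.8]
force: [0.2, -0.7, 0.2]
grip_width: 0.0182
grasp_force: 18.0
t 57.60 pos [0.5448 0.0743 0.0891] rot [-180.     0.   144.8] q7 52 w 0.0182 gf 18.0 F [ 0.2 -0.7  0.2]
 turn 1 x [-0.0003  0.0006 -0.0018] | shift 1 x [0.0001 0.0016 0.0188] total [0.0001 0.0016 0.0188]
```

```bash
python3 -m jog '[[0,0.001,0.002,0,0,0,0.015],[0,0,0,0,0,0,0.015],[0,0,0.003,0,0,0,0.015],[0,0,0.003,0,0,0,0.015],[0,0,0.003,0,0,0,0.015],[0,0,0,0,0,0,0.015],[0,0,0,0,0,0,0.015]]'
python3 -m jog '[[0,0,0.0025,0,0,0,0.015],[0,0,0.0025,0,0,0,0.015],[0,0,0,0,0,0,0.015],[0,0,0,0,0,0,0.015]]'
python3 -m jog '[[0,0,0.002,0,0,0,0.015],[0,0,0.0012,0,0,0,0.015],[0,0,0,0,0,0,0.015],[0,0,0,0,0,0,0.015]]'
```

```text
time_s: 58.18
tool_pos: [0.5444, 0.0759, 0.0778]
tool_rot: [-180.0, -0.0, 144.9]
force: [0.4, -0.5, 0.7]
grip_width: 0.0182
grasp_force: 18.0
time_s: 58.52
tool_pos: [0.5446, 0.076, 0.0729]
tool_rot: [-180.0, -0.0, 144.9]
force: [-0.5, -0.2, 1.0]
grip_width: 0.0181
grasp_force: 18.0
time_s: 58.85
tool_pos: [0.5449, 0.076, 0.0702]
tool_rot: [180.0, 0.0, 144.9]
force: [-1.1, -0.2, 3.8]
grip_width: 0.018
grasp_force: 18.0
```

```bash
python3 -m jog '[[0,0,0.001,0,0,0,0.015],[0,0,0,0,0,0,0.015],[0,0,0,0,0,0,0.015]]'
python3 -m jog '[[0,0,0,0,0,0,0.05],[0,0,0,0,0,0,0.05],[0,0,0,0,0,0,0.05],[0,0,0,0,0,0,0.05],[0,0,-0.02,0,0,0,0.06],[0,0,-0.03,0,0,0,0.075],[0,0,-0.01,0,0,0,0.075],[0,0,0,0,0,0.1073,0.075],[0,0,0,0,0,0.1073,0.075],[0,0,0,0,0,0,0.075],[0,0,0,0,0,0,0.075],[0,0,0,0,0,0,0.075]]' 
python3 -c "
from h import *
plan(.5456,.0757,.0185,132.6)
cv2.imwrite('pics/w8.png',env.read_camera('wrist')[180:420,160:480])"
```

```text
time_s: 59.1
tool_pos: [0.545, 0.0761, 0.0702]
tool_rot: [180.0, -0.0, 144.9]
force: [-3.6, -0.9, 10.0]
grip_width: 0.0184
grasp_force: 18.0
time_s: 60.1
tool_pos: [0.5445, 0.076, 0.1284]
tool_rot: [-180.0, -0.0, 132.7]
force: [-0.4, -0.2, -0.7]
grip_width: 0.0746
grasp_force: 0.0
t 60.10 pos [0.5445 0.076  0.1284] rot [-180.    -0.   132.7] q7 39 w 0.0746 gf 0.0 F [-0.4 -0.2 -0.7]
 turn 1 x [-0.0006 -0.0002  0.0025] | shift 4 x [-0.0002  0.0002  0.0275] total [-0.001   0.0006  0.1099]
```

View pics/w8.png

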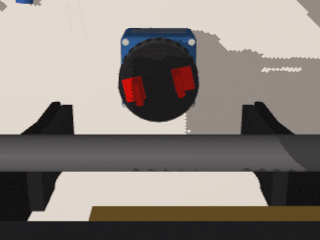

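Cap B is flush with its tabs out (crop (132,92) and (183,80)). Now I take head C to the near pocket.

```bash
python3 -m jog '[[-0.0008,0.0004,0.0275,0,0,0,0.075],[0,0,0.0275,0,0,0,0.075],[0,0,0.0275,0,0,0,0.075],[0,0,0.0275,0,0,0,0.075],[0,0,0,0,0,0,0.075],[0,0,0,0,0,0,0.048],[0,0,0,0,0,0,0.048],[0,0,0,0,0,0,0.048],[0,0,0,0,0,0,0.048],[0,0,0,0,0,0,0.048],[0,0,0,0,0,0,0.048],[0,0,0,0,0,0,0.048]]' 25
python3 -m jog '[[0,0,-0.03,0,0,0,0.045],[0,0,-0.03,0,0,0,0.045],[0,0,-0.03,0,0,0,0.045],[0,0,-0.03,0,0,0,0.045],[0,0,-0.03,0,0,0,0.045],[0,0,0,0,0,-0.1208,0.045],[0,0,0,0,0,-0.1208,0.045],[0,0,0,0,0,-0.1208,0.045],[0,0,0,0,0,-0.1208,0.045],[0,0,0,0,0,-0.1208,0.045],[0,0,0,0,0,-0.1208,0.045],[0,0,0,0,0,-0.1208,0.045]]'
python3 -c "
from h import *
plan(.5292,.2476,.167,181)"
```

```text
time_s: 61.15
tool_pos: [0.5459, 0.0755, 0.0199]
tool_rot: [180.0, 0.0, 132.6]
force: [-2.2, -1.2, 6.3]
grip_width: 0.0499
grasp_force: 25.0
time_s: 62.15
tool_pos: [0.5449, 0.0758, 0.1683]
tool_rot: [180.0, -0.1, -178.6]
force: [-0.2, -0.0, -2.8]
grip_width: 0.0497
grasp_force: 25.0
t 62.15 pos [0.5449 0.0758 0.1683] rot [ 1.800e+02 -1.000e-01 -1.786e+02] q7 86 w 0.0497 gf 25.0 F [-0.2 -0.  -2.8]
 turn 1 x [ 0.0002 -0.001   0.0066] | shift 5 x [0.0025 0.0344 0.0003] total [0.0127 0.1721 0.0013]
```

```bash
python3 -m jog '[[0.0025,0.0344,0,0,0,0,0.045],[0.0025,0.0344,0,0,0,0,0.045],[0.0025,0.0344,0,0,0,0,0.045],[0.0025,0.0344,0,0,0,0,0.045],[0.0025,0.0344,0,0,0,0,0.045],[0,0,0,0,0,-0.12,0.045],[0,0,0,0,0,-0.12,0.045],[0,0,0,0,0,-0.12,0.045],[0,0,0,0,0,-0.12,0.045],[0,0,0,0,0,-0.12,0.045],[0,0,0,0,0,-0.12,0.045],[0,0,0,0,0,-0.12,0.045]]'
python3 -m jog '[[0,0,0,0,0,-0.12,0.045],[0,0,0,0,0,-0.12,0.045],[0,0,0,0,0,0,0.045],[0,0,0,0,0,0,0.045]]'
python3 -c "
from h import *
plan(.5292,.2476,.037,243.3)"
```

```text
time_s: 63.15
tool_pos: [0.5293, 0.2473, 0.1681]
tool_rot: [180.0, -0.1, -130.5]
force: [-0.4, 0.3, -3.8]
grip_width: 0.05
grasp_force: 25.0
time_s: 63.48
tool_pos: [0.5296, 0.2472, 0.1683]
tool_rot: [180.0, -0.0, -117.3]
force: [0.5, -0.1, -2.9]
grip_width: 0.0495
grasp_force: 25.0
t 63.48 pos [0.5296 0.2472 0.1683] rot [ 180.    -0.  -117.3] q7 129 w 0.0495 gf 25.0 F [ 0.5 -0.1 -2.9]
 turn 1 x [ 0.0007 -0.0006 -0.0102] | shift 4 x [-0.      0.0001  0.0328] total [-0.0002  0.0005  0.1313]
```

```bash
python3 -m jog '[[0,0,0.02,0,0,-0.01,0.045],[0,0,0.03,0,0,0,0.045],[0,0,0.03,0,0,0,0.045],[0,0,0.02,0,0,0,0.045],[0,0,0.01,0,0,0,0.045],[0,0,0.01,0,0,0,0.045],[0,0,0.008,0,0,0,0.045],[0,0,0.003,0,0,0,0.045],[0,0,0,0,0,0,0.045],[0,0,0,0,0,0,0.045]]'
python3 -m jog '[[0,0,0.003,0,0,0,0.045],[0,0,0.003,0,0,0,0.045],[0,0,0,0,0,0,0.045],[0,0,0,0,0,0,0.045]]'
python3 -m jog '[[0,0,0.0015,0,0,0,0.045],[0,0,0,0,0,0,0.045],[0,0,0,0,0,0,0.045]]'
```

```text
time_s: 64.32
tool_pos: [0.5307, 0.2478, 0.0388]
tool_rot: [-180.0, 0.1, -116.5]
force: [1.0, -1.0, -2.9]
grip_width: 0.0499
grasp_force: 25.0
time_s: 64.65
tool_pos: [0.5299, 0.2474, 0.0319]
tool_rot: [180.0, 0.0, -116.5]
force: [-0.0, 0.0, -2.3]
grip_width: 0.05
grasp_force: 25.0
time_s: 64.9
tool_pos: [0.5299, 0.2474, 0.0304]
tool_rot: [180.0, 0.0, -116.5]
force: [0.5, -0.1, -2.7]
grip_width: 0.0498
grasp_force: 25.0
```

```bash
python3 -m jog '[[0,0,0.0012,0,0,0,0.045],[0,0,0,0,0,0,0.058],[0,0,0,0,0,0,0.058],[0,0,0,0,0,0,0.058],[0,0,0,0,0,0,0.058],[0,0,-0.03,0,0,0,0.058],[0,0,-0.03,0,0,0,0.058],[0,0,-0.03,0,0,0,0.058],[0,0,-0.03,0,0,0,0.058],[0,0,-0.03,0,0,0,0.058],[0,0,-0.03,0,0,0,0.058],[0,0,-0.03,0,0,0,0.058]]'
python3 - <<'E'
from h import *
c=env.get_calibration('wrist');t=env.read_camera('top');w=env.read_camera('wrist')
cv2.imwrite('pics/top3.png',np.hstack([cv2.resize(t[200:360,95:265],(510,480)),cv2.resize(w,(290,218)) if 0 else cv2.resize(cv2.rotate(env.read_camera('scene')[220:380,180:300],0*1) if 0 else env.read_camera('scene')[220:380,190:290],(290,480))]))
plan(.5020,.3764,.26,153.35)
R=np.hypot(147,21);a=np.radians(np.linspace(108.4,8.13,49))
print(np.c_[-np.diff(R*np.cos(a)),-np.diff(R*np.sin(a))].round(1).tolist())
E
```

```text
time_s: 65.9
tool_pos: [0.5298, 0.2473, 0.2409]
tool_rot: [-180.0, 0.0, -116.5]
force: [0.5, 0.5, -0.4]
grip_width: 0.058
grasp_force: 0.0
t 66.05 pos [0.5316 0.2481 0.2423] rot [-179.8    0.3 -116.5] q7 129 w 0.0582 gf 0.0 F [ 0.1  0.4 -0.7]
 turn 14 x [1.000e-04 5.000e-04 1.124e-01] | shift 4 x [ 0.021   0.0254 -0.0044] total [ 0.084   0.1014 -0.0177]
[[-5.2, -1.6], [-5.2, -1.4], [-5.3, -1.2], [-5.3, -1.0], [-5.3, -0.8], [-5.4, -0.7], [-5.4, -0.5], [-5.4, -0.3], [-5.4, -0.1], [-5.4, 0.1], [-5.4, 0.3], [-5.4, 0.5], [-5.4, 0.7], [-5.3, 0.9], [-5.3, 1.1], [-5.3, 1.3], [-5.2, 1.5], [-5.1, 1.7], [-5.1, 1.9], [-5.0, 2.1], [-4.9, 2.2], [-4.8, 2.4], [-4.8, 2.6], [-4.7, 2.8], [-4.6, 2.9], [-4.4, 3.1], [-4.3, 3.3], [-4.2, 3.4], [-4.1, 3.6], [-3.9, 3.7], [-3.8, 3.8], [-3.7, 4.0], [-3.5, 4.1], [-3.4, 4.2], [-3.2, 4.4], [-3.0, 4.5], [-2.9, 4.6], [-2.7, 4.7], [-2.5, 4.8], [-2.4, 4.9], [-2.2, 5.0], [-2.0, 5.0], [-1.8, 5.1], [-1.6, 5.2], [-1.4, 5.2], [-1.3, 5.3], [-1.1, 5.3], [-0.9, 5.3]]
```

View pics/top3.png

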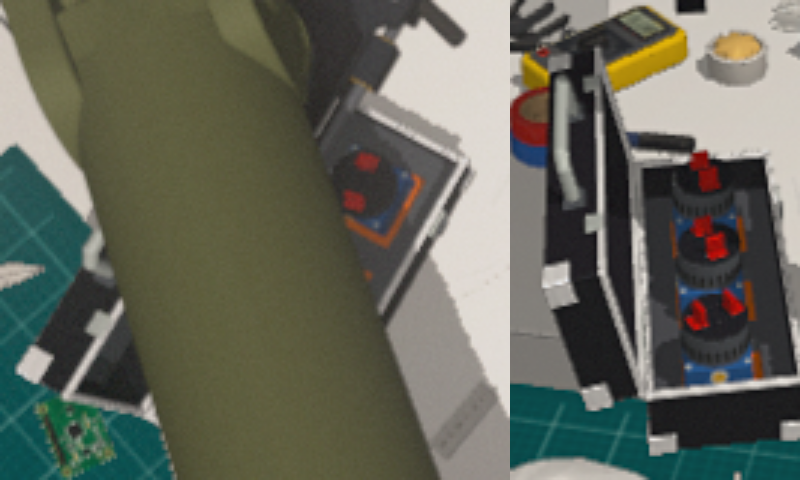

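The picture shows all three capped heads upright in their pockets (right panel at about (700,185), (708,255) and (715,330)), with every tab sprung out. Now the lid: I turn and go above the handle.

```bash
python3 -m jog '[[0,0,-0.018,0,0,0.1124,0.05],[0,0,0,0,0,0.1124,0.05],[0,0,0,0,0,0.1124,0.05],[0,0,0,0,0,0.1124,0.05],[0,0,0,0,0,0.1124,0.05],[0,0,0,0,0,0.1124,0.05],[0,0,0,0,0,0.1124,0.05],[0,0,0,0,0,0.1124,0.05],[0,0,0,0,0,0.1124,0.05],[0,0,0,0,0,0.1124,0.05],[0,0,0,0,0,0.1124,0.05],[0,0,0,0,0,0.1124,0.05]]'
python3 -m jog '[[0,0,0,0,0,0.1124,0.05],[0,0,0,0,0,0.1124,0.05],[0.021,0.0254,0,0,0,0,0.045],[0.021,0.0254,0,0,0,0,0.045],[0.021,0.0254,0,0,0,0,0.045],[0.021,0.0254,0,0,0,0,0.045],[0,0,0,0,0,0,0.045],[0,0,0,0,0,0,0.045],[0,0,0,0,0,0,0.045],[0,0,0,0,0,0,0.045]]' 8
python3 - <<'E'
from h import *
plan(.5020,.3764,.186,153.35)
for p in [(.5437,.3561,.2),(.4615,.3942,.2),(.502,.3764,.199)]:print(proj('wrist',p).round())
im=env.read_camera('wrist');cv2.imwrite('pics/w9.png',im)
# straight bar edges seen near the fingers
print(cv2.cvtColor(im,6)[250:320:6,200:440:20])
E
```

```text
time_s: 67.05
tool_pos: [0.5293, 0.2471, 0.2556]
tool_rot: [-179.9, -0.1, 165.9]
force: [-0.5, -0.7, 0.0]
grip_width: 0.0501
grasp_force: 0.0
time_s: 67.88
tool_pos: [0.5012, 0.374, 0.2566]
tool_rot: [-179.9, 0.0, 153.2]
force: [0.3, 0.6, -0.2]
grip_width: 0.0446
grasp_force: 0.0
t 67.88 pos [0.5012 0.374  0.2566] rot [-179.9    0.   153.2] q7 29 w 0.0446 gf 0.0 F [ 0.3  0.6 -0.2]
 turn 1 x [-0.0013  0.0004 -0.0029] | shift 3 x [0.0001 0.0008 0.0235] total [0.0003 0.0025 0.0706]
[321. 340.]
[315. 192.]
[320. 267.]
[[ 88  59  60  61 164  33 154 158 158 158 158 231]
 [ 86  87  61  61 164  33 129 158 158 158 158 230]
 [ 87  94  93  59 163  32 128 159 159 157 157 231]
 [111  76  65  60 162  33 128 159 159 159 157 231]
 [ 60 125  54  87 163  35 129 158 158 158 158 158]
 [ 88  36 136  88 160  31 127 158 157 159 158 158]
 [ 31  54  76  31 159  31 129 159 158  46 158 158]
 [ 29  38  35  28 159  33 128 159 158  34 159 158]
 [ 31  41  24  31 158  33 129 158 159  24 158 158]
 [ 77  40  21  28 157  32 128 157 157  32  24 158]
 [ 77  40  19  29 156  57 129 159 159  30  20 158]
 [ 57  57  56  70  71  70  71  70  71  70  71  71]]
```

Run:
```python
from h import *
im=cv2.imread('pics/w9.png')
for r in (120,200,225,255):print(r,[tuple(int(q) for q in im[r,c]) for c in range(256,420,6)])
g=cv2.cvtColor(im,6)[120:300,250:420].astype(float).mean(0);print("col grads",[(250+i,int(d)) for i,d in enumerate(np.diff(cv2.cvtColor(im,6)[255,250:420].astype(int))) if abs(d)>15])
```

```text
120 [(98, 96, 99), (160, 167, 175), (216, 221, 229), (211, 217, 224), (189, 201, 205), (181, 192, 197), (180, 192, 195), (44, 43, 44), (45, 42, 43), (44, 41, 43), (44, 40, 44), (41, 37, 41), (43, 41, 43), (43, 40, 44), (66, 66, 18), (96, 98, 17), (141, 147, 86), (92, 94, 10), (87, 86, 10), (91, 91, 10), (88, 88, 10), (95, 97, 10), (96, 97, 15), (88, 88, 10), (94, 95, 10), (88, 86, 10), (96, 98, 10), (208, 220, 230)]
200 [(61, 60, 61), (116, 119, 126), (152, 157, 166), (33, 33, 34), (218, 224, 231), (46, 42, 44), (46, 43, 44), (47, 46, 45), (43, 38, 44), (166, 178, 183), (194, 208, 211), (159, 168, 173), (44, 40, 44), (33, 33, 33), (145, 153, 164), (145, 153, 163), (144, 152, 163), (146, 153, 164), (144, 152, 162), (145, 153, 163), (145, 151, 162), (146, 154, 164), (145, 152, 163), (146, 152, 163), (193, 201, 215), (219, 226, 234), (218, 225, 233), (219, 225, 234)]
225 [(63, 61, 62), (63, 63, 64), (140, 144, 153), (34, 31, 35), (151, 156, 166), (34, 32, 34), (42, 42, 42), (42, 39, 43), (44, 41, 44), (165, 176, 180), (192, 206, 211), (158, 168, 170), (41, 37, 40), (38, 35, 38), (149, 1
[... 197 characters left out ...]
8, 225, 234), (219, 226, 234)]
255 [(59, 58, 60), (60, 59, 61), (144, 149, 156), (65, 67, 68), (157, 162, 173), (34, 32, 35), (34, 31, 35), (34, 33, 36), (34, 30, 33), (103, 110, 112), (123, 131, 133), (116, 124, 126), (32, 31, 31), (32, 28, 31), (149, 156, 166), (149, 156, 165), (149, 156, 166), (148, 155, 164), (150, 156, 166), (149, 156, 166), (148, 155, 165), (147, 155, 165), (148, 155, 165), (149, 157, 167), (148, 157, 167), (223, 230, 238), (223, 229, 237), (223, 230, 237)]
col grads [(263, 61), (264, 38), (272, -25), (273, -61), (274, -36), (275, 23), (276, 64), (277, 34), (283, -41), (284, -76), (308, 48), (309, 27), (325, -32), (326, -51), (337, 89), (338, 40), (403, 44), (404, 27)]
```

The wrist image has the bar at columns 309–326, within 1–2 mm of the prediction. I descend over it and grip.

```bash
python3 -m jog '[[0,0.0015,0.02,0,0,0,0.045],[0,0,0.02,0,0,0,0.045],[0,0,0.02,0,0,0,0.045],[0,0,0.0106,0,0,0,0.045],[0,0,0,0,0,0,0.045],[0,0,0,0,0,0,0.045]]' 8
python3 -m jog '[[0,0,0,0,0,0,0.006],[0,0,0,0,0,0,0.006],[0,0,0,0,0,0,0.006],[0,0,0,0,0,0,0.006],[0,0,0,0,0,0,0.006],[0,0,0,0,0,0,0.006],[0,0,0,0,0,0,0.006],[0,0,0,0,0,0,0.006],[0,0,0,0,0,0,0.006],[0,0,0,0,0,0,0.006]]' 8
python3 -c "
from h import *
plan(.5020,.3764,.186,153.35)"
```

```text
time_s: 68.43
tool_pos: [0.5015, 0.3765, 0.1867]
tool_rot: [-180.0, -0.0, 153.3]
force: [0.6, -0.0, 1.0]
grip_width: 0.0453
grasp_force: 0.0
time_s: 69.27
tool_pos: [0.5001, 0.3749, 0.1868]
tool_rot: [-179.7, -0.1, 153.3]
force: [-4.3, -4.1, 4.5]
grip_width: 0.0095
grasp_force: 8.0
t 69.27 pos [0.5001 0.3749 0.1868] rot [-1.797e+02 -1.000e-01  1.533e+02] q7 30 w 0.0095 gf 8.0 F [-4.3 -4.1  4.5]
 turn 1 x [-0.0049 -0.0014 -0.0015] | shift 1 x [-0.001   0.0022  0.0008] total [-0.001   0.0022  0.0008]
```

```bash
python3 -m jog '[[0,-0.0052,-0.0015,0,0,0,0.006],[0,-0.0052,-0.0014,0,0,0,0.006],[0,-0.0053,-0.0012,0,0,0,0.006],[0,-0.0053,-0.001,0,0,0,0.006],[0,-0.0053,-0.0008,0,0,0,0.006],[0,-0.0054,-0.0007,0,0,0,0.006],[0,-0.0054,-0.0005,0,0,0,0.006],[0,-0.0054,-0.0003,0,0,0,0.006],[0,-0.0054,-0.0001,0,0,0,0.006],[0,-0.0054,0.0001,0,0,0,0.006],[0,-0.0054,0.0003,0,0,0,0.006],[0,-0.0054,0.0005,0,0,0,0.006]]' 8
python3 - <<'E'
from h import *
o=env.get_obs();p=o["tool_pos"];u=np.array([.4485,.8938])
f=-(p[:2]-np.array([.481,.3345]))@u;h=p[2]+.0127-.058
print(p.round(4),o["tool_rot"].round(1),"fwd",f.round(4),"h",h.round(4),"R",np.hypot(f,h).round(4),"ang",np.degrees(np.arctan2(h,f)).round(1),o["force"].round(1),o["wrist_torque"].round(2),o["grip_width"])
E
```

```text
time_s: 70.27
tool_pos: [0.4721, 0.3195, 0.1933]
tool_rot: [180.0, -0.0, 153.3]
force: [0.2, 0.9, 2.5]
grip_width: 0.0098
grasp_force: 8.0
[0.4721 0.3195 0.1933] [180.   -0.  153.3] fwd 0.0174 h 0.148 R 0.149 ang 83.3 [0.2 0.9 2.5] [ 0.2  -0.04  0.03] 0.009794987738296942
```

```bash
python3 -m jog '[[0,-0.0054,0.0007,0,0,0,0.006],[0,-0.0053,0.0009,0,0,0,0.006],[0,-0.0053,0.0011,0,0,0,0.006],[0,-0.0053,0.0013,0,0,0,0.006],[0,-0.0052,0.0015,0,0,0,0.006],[0,-0.0051,0.0017,0,0,0,0.006],[0,-0.0051,0.0019,0,0,0,0.006],[0,-0.005,0.0021,0,0,0,0.006],[0,-0.0049,0.0022,0,0,0,0.006],[0,-0.0048,0.0024,0,0,0,0.006],[0,-0.0048,0.0026,0,0,0,0.006],[0,-0.0047,0.0028,0,0,0,0.006]]' 10
python3 - <<'E'
from h import *
o=env.get_obs();p=o["tool_pos"];u=np.array([.4485,.8938])
f=-(p[:2]-np.array([.481,.3345]))@u;h=p[2]+.0127-.058
print("fwd",f.round(4),"h",h.round(4),"R",np.hypot(f,h).round(4),"ang",np.degrees(np.arctan2(h,f)).round(1),o["force"].round(1),o["wrist_torque"].round(2),o["grip_width"])
E
```

```text
time_s: 71.27
tool_pos: [0.4446, 0.2652, 0.1716]
tool_rot: [-180.0, -0.0, 153.3]
force: [-0.2, 0.3, 0.8]
grip_width: 0.01
grasp_force: 10.0
fwd 0.0783 h 0.1263 R 0.1486 ang 58.2 [-0.2  0.3  0.8] [ 0.15  0.23 -0.03] 0.00996333985829455
```

```bash
python3 -m jog '[[0,-0.0046,0.0029,0,0,0,0.006],[0,-0.0044,0.0031,0,0,0,0.006],[0,-0.0043,0.0033,0,0,0,0.006],[0,-0.0042,0.0034,0,0,0,0.006],[0,-0.0041,0.0036,0,0,0,0.006],[0,-0.0039,0.0037,0,0,0,0.006],[0,-0.0038,0.0038,0,0,0,0.006],[0,-0.0037,0.004,0,0,0,0.006],[0,-0.0035,0.0041,0,0,0,0.006],[0,-0.0034,0.0042,0,0,0,0.006],[0,-0.0032,0.0044,0,0,0,0.006],[0,-0.003,0.0045,0,0,0,0.006]]' 10
python3 - <<'E'
from h import *
o=env.get_obs();p=o["tool_pos"];u=np.array([.4485,.8938])
f=-(p[:2]-np.array([.481,.3345]))@u;h=p[2]+.0127-.058
print("fwd",f.round(4),"h",h.round(4),"R",np.hypot(f,h).round(4),"ang",np.degrees(np.arctan2(h,f)).round(1),o["force"].round(1),o["wrist_torque"].round(2),o["grip_width"])
R=148.5;a=np.radians(np.linspace(33.2,7,25));print(np.c_[np.diff(R*np.cos(a)),-np.diff(R*np.sin(a))].round(1).tolist())
E
```

```text
time_s: 72.27
tool_pos: [0.4239, 0.2239, 0.1264]
tool_rot: [-180.0, -0.0, 153.3]
force: [-3.9, -1.1, 1.0]
grip_width: 0.0096
grasp_force: 10.0
fwd 0.1245 h 0.0811 R 0.1486 ang 33.1 [-3.9 -1.1  1. ] [ 0.19  0.72 -0.04] 0.009551847950376816
[[1.5, 2.4], [1.5, 2.4], [1.4, 2.4], [1.4, 2.5], [1.3, 2.5], [1.3, 2.5], [1.2, 2.5], [1.2, 2.6], [1.1, 2.6], [1.1, 2.6], [1.0, 2.6], [1.0, 2.6], [0.9, 2.7], [0.9, 2.7], [0.8, 2.7], [0.8, 2.7], [0.7, 2.7], [0.7, 2.7], [0.6, 2.8], [0.6, 2.8], [0.5, 2.8], [0.5, 2.8], [0.4, 2.8], [0.4, 2.8]]
```

Now the last part at half speed.

```bash
python3 -m jog '[[0,-0.0015,0.0024,0,0,0,0.006],[0,-0.0015,0.0024,0,0,0,0.006],[0,-0.0014,0.0024,0,0,0,0.006],[0,-0.0014,0.0025,0,0,0,0.006],[0,-0.0013,0.0025,0,0,0,0.006],[0,-0.0013,0.0025,0,0,0,0.006],[0,-0.0012,0.0025,0,0,0,0.006],[0,-0.0012,0.0026,0,0,0,0.006],[0,-0.0011,0.0026,0,0,0,0.006],[0,-0.0011,0.0026,0,0,0,0.006],[0,-0.001,0.0026,0,0,0,0.006],[0,-0.001,0.0026,0,0,0,0.006]]' 10
python3 -m jog '[[0,-0.0009,0.0027,0,0,0,0.006],[0,-0.0009,0.0027,0,0,0,0.006],[0,-0.0008,0.0027,0,0,0,0.006],[0,-0.0008,0.0027,0,0,0,0.006],[0,-0.0007,0.0027,0,0,0,0.006],[0,-0.0007,0.0027,0,0,0,0.006],[0,-0.0006,0.0028,0,0,0,0.006],[0,-0.0006,0.0028,0,0,0,0.006],[0,0,0,0,0,0,0.006],[0,0,0,0,0,0,0.006]]'
python3 - <<'E'
from h import *
o=env.get_obs();p=o["tool_pos"];u=np.array([.4485,.8938])
f=-(p[:2]-np.array([.481,.3345]))@u;h=p[2]+.0127-.058
print("fwd",f.round(4),"h",h.round(4),"R",np.hypot(f,h).round(4),"ang",np.degrees(np.arctan2(h,f)).round(1),o["force"].round(1),o["wrist_torque"].round(2),o["grip_width"])
E
```

```text
time_s: 73.27
tool_pos: [0.4168, 0.2099, 0.0961]
tool_rot: [-179.9, -0.0, 153.3]
force: [-4.3, -1.7, 0.9]
grip_width: 0.0096
grasp_force: 10.0
time_s: 74.1
tool_pos: [0.4137, 0.2039, 0.0739]
tool_rot: [-179.8, -0.1, 153.3]
force: [-4.8, -3.6, 0.3]
grip_width: 0.0094
grasp_force: 10.0
fwd 0.1469 h 0.0286 R 0.1497 ang 11.0 [-4.8 -3.6  0.3] [-0.58  1.09 -0.04] 0.009361433187396783
```

```bash
python3 -m jog '[[0,0.0006,0.001,0,0,0,0.006],[0,0.0004,0.0015,0,0,0,0.006],[0,0,0.0015,0,0,0,0.006],[0,0,0.0015,0,0,0,0.006],[0,0,0,0,0,0,0.006],[0,0,0,0,0,0,0.006]]' 10
python3 -m jog '[[0,0,0.001,0,0,0,0.006],[0,0,0.001,0,0,0,0.006],[0,0,0,0,0,0,0.006],[0,0,0,0,0,0,0.006]]'
python3 -m jog '[[0,0,0.0008,0,0,0,0.006],[0,0,0.0008,0,0,0,0.006],[0,0,0,0,0,0,0.006],[0,0,0,0,0,0,0.006]]'
```

```text
time_s: 74.6
tool_pos: [0.4131, 0.2027, 0.0677]
tool_rot: [-179.5, -0.1, 153.3]
force: [-7.3, -6.4, 1.5]
grip_width: 0.0098
grasp_force: 10.0
time_s: 74.93
tool_pos: [0.413, 0.2024, 0.0656]
tool_rot: [-179.5, -0.1, 153.3]
force: [-7.2, -6.5, 0.9]
grip_width: 0.0095
grasp_force: 10.0
time_s: 75.27
tool_pos: [0.4129, 0.2022, 0.064]
tool_rot: [-179.5, -0.1, 153.3]
force: [-7.2, -7.9, 0.5]
grip_width: 0.0095
grasp_force: 10.0
```

```bash
python3 -m jog '[[0,-0.001,0.0007,0,0,0,0.006],[0,-0.001,0.0007,0,0,0,0.006],[0,0,0,0,0,0,0.006],[0,0,0,0,0,0,0.006]]'
python3 -m jog '[[0,0,0.0007,0,0,0,0.006],[0,0,0.0007,0,0,0,0.006],[0,0,0,0,0,0,0.006],[0,0,0,0,0,0,0.006]]'
python3 - <<'E'
from h import *
im=env.read_camera('top');cv2.imwrite('pics/top4.png',im);s=env.read_camera('scene');cv2.imwrite('pics/scene4.png',s)
u=np.array([.4485,.8938,0]);v=np.array([-.8938,.4485,0]);c0=np.array([.4559,.2844,0])
# scene camera looks along the lid's left end: expected rows of the front bottom/top lid edge at the far-pocket end for open angles
print(env.get_obs()['wrist_torque'].round(2))
for a in (0,1,2,4):
    A=np.radians(a);P=[]
    for x,z in ((112,0),(112,42)):
        f=x*np.cos(A)-z*np.sin(A);h=x*np.sin(A)+z*np.cos(A)
        q=c0+u*(.056-f/1000)+v*.136;q[2]=.058+h/1000;P+=[proj('scene',q).round(1).tolist()]
    print(a,P)
g=cv2.cvtColor(s,6)
q=[proj('scene',c0-u*.056+v*.13+np.array([0,0,z])).round(1).tolist() for z in (0,.03,.058,.1)];print(q)
for k in range(0,1):
    cx=int(round(q[2][0]));print([(r,int(g[r,cx])) for r in range(int(q[3][1])-8,int(q[0][1])+6)])
E
```

```text
time_s: 75.6
tool_pos: [0.4128, 0.2021, 0.0631]
tool_rot: [-179.7, -0.1, 153.3]
force: [-5.9, -4.8, 0.0]
grip_width: 0.0094
grasp_force: 10.0
time_s: 75.93
tool_pos: [0.4127, 0.2019, 0.0617]
tool_rot: [-179.6, -0.1, 153.3]
force: [-5.9, -4.9, 0.3]
grip_width: 0.0095
grasp_force: 10.0
[-1.03  1.25 -0.01]
0 [[290.9, 346.8], [290.6, 331.5]]
1 [[290.9, 346.1], [290.3, 330.8]]
2 [[290.8, 345.4], [289.9, 330.1]]
4 [[290.7, 344.0], [289.0, 328.7]]
[[290.9, 365.1], [290.7, 354.8], [290.6, 344.8], [290.3, 329.5]]
[(321, 136), (322, 135), (323, 134), (324, 149), (325, 171), (326, 156), (327, 152), (328, 168), (329, 202), (330, 224), (331, 208), (332, 173), (333, 173), (334, 180), (335, 182), (336, 169), (337, 124), (338, 33), (339, 40), (340, 39), (341, 56), (342, 97), (343, 146), (344, 205), (345, 176), (346, 168), (347, 171), (348, 105), (349, 95), (350, 58), (351, 60), (352, 62), (353, 59), (354, 62), (355, 67), (356, 76), (357, 63), (358, 62), (359, 72), (360, 132), (361, 180), (362, 171), (363, 172), (364, 175), (365, 158), (366, 50), (367, 55), (368, 57), (369, 57), (370, 56)]
```

```bash
python3 -m jog '[[0,0,0.0008,0,0,0,0.006],[0,0,0.0008,0,0,0,0.006],[0,0,0,0,0,0,0.006],[0,0,0,0,0,0,0.006]]'
python3 -m jog '[[0,0,0.0008,0,0,0,0.006],[0,0,0.0008,0,0,0,0.006],[0,0,0,0,0,0,0.006],[0,0,0,0,0,0,0.006]]'
python3 - <<'E'
from h import *
s=env.read_camera('scene');cv2.imwrite('pics/scene5.png',s);a=cv2.imread('pics/scene4.png')
# vertical image shift of the lid's left end between the last two pictures
for n,b in (("lid",(225,300,318,345)),("case",(225,300,350,370))):
    x0,x1,y0,y1=b;f=lambda i:np.float32(cv2.cvtColor(i,6)[y0:y1,x0:x1]);print(n,cv2.phaseCorrelate(f(a),f(s),cv2.createHanningWindow((x1-x0,y1-y0),cv2.CV_32F)),abs(f(a)-f(s)).max())
print(env.get_obs()['wrist_torque'].round(2))
E
```

```text
time_s: 76.37
tool_pos: [0.4127, 0.2017, 0.0606]
tool_rot: [-179.6, -0.1, 153.3]
force: [-6.8, -6.2, 4.6]
grip_width: 0.0092
grasp_force: 10.0
time_s: 76.7
tool_pos: [0.413, 0.2016, 0.06]
tool_rot: [-179.6, -0.1, 153.3]
force: [-9.7, -7.1, 11.9]
grip_width: 0.0095
grasp_force: 10.0
lid ((0.6242914317121802, 0.620757450688922), 0.9673029534610701) 89.0
case ((0.6012310928129452, 0.016696934186473555), 1.009282470703125) 10.0
[-1.76  2.07 -0.01]
```

```bash
python3 -m jog '[[0,0,0.0005,0,0,0,0.006],[0,0,0,0,0,0,0.006],[0,0,0,0,0,0,0.011],[0,0,0,0,0,0,0.013],[0,0,0,0,0,0,0.018],[0,0,0,0,0,0,0.03],[0,0,0,0,0,0,0.03],[0,0,0,0,0,0,0.03]]'
python3 - <<'E'
from h import *
s=env.read_camera('scene');cv2.imwrite('pics/scene6.png',s)
f=lambda i:np.float32(cv2.cvtColor(i,6)[318:345,225:300]);h=cv2.createHanningWindow((75,27),cv2.CV_32F)
for n in "45":print(n,cv2.phaseCorrelate(f(cv2.imread(f'pics/scene{n}.png')),f(s),h))
g=cv2.cvtColor(s,6)
u=np.array([.4485,.8938,0]);v=np.array([-.8938,.4485,0]);c0=np.array([.4559,.2844,0])
for t in(-.05,-.03,0,.03,.05):
    q=[proj('scene',c0-u*t+v*.136+np.array([0,0,z])) for z in (.058,.1)];cx=int(round(q[0][0]));r=int(q[0][1]);print(t,cx,q[0][1].round(1),q[1][1].round(1),[int(x) for x in g[r-22:r+10,cx]])
E
```

```text
time_s: 77.42
tool_pos: [0.4156, 0.2051, 0.0597]
tool_rot: [179.9, 0.1, 153.3]
force: [-0.4, 0.2, 0.2]
grip_width: 0.0276
grasp_force: 0.0
4 ((0.5725901764779948, 0.6948701675623266), 0.9952716116257656)
5 ((0.4237519308817568, 0.5482276643483281), 1.004886147769881)
-0.05 239 352.1 336.6 [36, 36, 36, 34, 23, 144, 239, 169, 166, 170, 171, 172, 157, 22, 29, 32, 31, 27, 20, 122, 208, 160, 183, 80, 23, 29, 30, 28, 29, 29, 28, 29]
-0.03 249 351.1 335.6 [35, 34, 35, 36, 36, 35, 37, 31, 32, 30, 28, 33, 28, 28, 29, 31, 33, 25, 22, 120, 205, 158, 174, 67, 24, 31, 26, 31, 28, 28, 32, 32]
0 264 349.6 334.2 [37, 38, 34, 36, 37, 36, 39, 30, 31, 30, 28, 31, 30, 32, 28, 30, 28, 29, 24, 75, 145, 177, 192, 154, 18, 31, 32, 32, 32, 30, 28, 30]
0.03 278 348.1 332.7 [35, 34, 37, 34, 33, 35, 40, 27, 28, 28, 30, 31, 31, 29, 33, 31, 32, 30, 22, 126, 220, 178, 189, 83, 23, 25, 33, 30, 29, 33, 28, 31]
0.05 288 347.1 331.7 [34, 34, 33, 33, 27, 110, 193, 164, 169, 172, 173, 173, 158, 36, 28, 32, 32, 29, 22, 129, 219, 163, 188, 69, 22, 28, 31, 30, 31, 30, 29, 32]
```

The trim band between lid and case has the same 4 px width from rear to front with no gap, so the lid is fully shut. I withdraw straight up.

```bash
python3 -m jog '[[0,0,0,0,0,0,0.034],[0,0,-0.01,0,0,0,0.034],[0,0,-0.02,0,0,0,0.034],[0,0,-0.03,0,0,0,0.034],[0,0,-0.035,0,0,0,0.034],[0,0,-0.035,0,0,0,0.034],[0,0,-0.035,0,0,0,0.034],[0,0,0,0,0,0,0.034],[0,0,0,0,0,0,0.034],[0,0,0,0,0,0,0.034],[0,0,0,0,0,0,0.034]]'
python3 - <<'E'
from h import *
s=env.read_camera('scene');t=env.read_camera('top');f=lambda i:np.float32(cv2.cvtColor(i,6)[318:345,225:300]);h=cv2.createHanningWindow((75,27),cv2.CV_32F)
print(cv2.phaseCorrelate(f(cv2.imread('pics/scene6.png')),f(s),h))
g=cv2.cvtColor(s,6)
for cx,r in((239,352),(288,347)):print([int(x) for x in g[r-22:r+10,cx]])
a=cv2.imread('pics/top0.png')
for n,u,v in [("pliers",295,330),("usb",355,201),("relay",325,186),("fuse",406,176),("tip",291,176)]:
    print(n,int((abs(cv2.cvtColor(a,6).astype(int)-cv2.cvtColor(t,6))[v-16:v+16,u-16:u+16]>40).sum()))
E
```

```text
time_s: 78.38
tool_pos: [0.4138, 0.2043, 0.2233]
tool_rot: [-179.9, -0.0, 153.3]
force: [1.0, 0.1, -0.0]
grip_width: 0.034
grasp_force: 0.0
((0.6174228021976731, 0.4909453603804277), 0.9549895849345643)
[34, 32, 33, 34, 23, 141, 235, 164, 161, 166, 167, 167, 152, 20, 24, 28, 32, 24, 20, 119, 203, 155, 178, 77, 24, 26, 29, 29, 28, 25, 27, 27]
[31, 32, 35, 32, 26, 106, 189, 160, 164, 168, 168, 169, 154, 32, 25, 29, 27, 29, 21, 125, 213, 158, 183, 68, 23, 28, 28, 29, 30, 28, 28, 29]
pliers 96
usb 46
relay 0
fuse 0
tip 0
```

Run:
```python
from h import *
t=env.read_camera('top');a=cv2.imread('pics/top0.png')
def m(i,w,lo,hi):
    x0,x1,y0,y1=w;k=cv2.inRange(cv2.cvtColor(i[y0:y1,x0:x1],40),lo,hi);M=cv2.moments(k,True);return M['m00'],round(M['m10']/max(M['m00'],1),1),round(M['m01']/max(M['m00'],1),1)
for w,lo,hi in [((265,325,295,365),(100,120,40),(125,255,255)),((344,364,188,212),(0,0,0),(180,255,80))]:print(m(a,w,lo,hi),m(t,w,lo,hi))
env.sign_off()
```

```text
(268.0, 31.4, 30.2) (245.0, 33.9, 27.7)
(93.0, 10.1, 14.1) (93.0, 10.0, 14.1)
the job is handed in; nothing more can be done
```

The job is handed in: all three lenses are capped, the heads stand upright in their pockets, and the lid is fully shut with no gap along its trim. The memory stick, relay and tins did not move; the pliers read about 3 px off in the last top picture, which I take to be the arm partly hiding them, since I never worked near them, but I did not confirm it.

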